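# Load the steamer with custard cups and key in the programme

### The job

Get the custards steaming: take the slotted spoon off the steamer's keys and lay it in the middle of the green plate, stand every custard cup (the ones with a knob) from the crate upright on the floor of the steamer's bamboo tier, leaving the plain jars in the crate, and lay the bamboo lid flat and centred on the tier so that it covers the mouth. Only then press the steamer's keys fully down, one at a time, letting each spring back: first the round key, then the square one, then the bar, and last the round one again to start it. Leave the spare tier and the clip box where they stand.

Things in the scene. Friction and masses are not known exactly. Their poses are not given: they have to be found in the camera images.
- tier_floor (a point): centre of the inner floor of the round bamboo tier (inner diameter 162, outer 176, inside depth 74) that stands fixed on the round steel base of the electric steamer; 56 above the bench. Its x axis points from the key panel (which is 145 in front, towards the robot) to the tier; z up
- tier_rim (a point): centre of the tier's mouth, level with its rim, 130 above the bench; axes as tier_floor. A lid lying on the tier has its origin here
- key_round_top (a point): the round key, a white cap 34 across, on the grey key panel at the steamer's front; with the key up its face is 56 above the bench and 10 above the panel's black key plate. About 1.5 N starts it and 5 N has it fully down; it springs back. The order of the three along the panel differs from start to start, 50 between centres. This point: centre of the cap's upper face
- key_square_top (a point): the square key, a white cap 32 by 32, same heights. About 1.5 N starts it and 5 N has it fully down; it springs back. The order of the three along the panel differs from start to start, 50 between centres. This point: centre of the cap's upper face
- key_bar_top (a point): the bar key, a white cap 13 wide (across the panel's length) and 36 long, same heights. About 1.5 N starts it and 5 N has it fully down; it springs back. The order of the three along the panel differs from start to start, 50 between centres. This point: centre of the cap's upper face
- key_round (a joint): how far the round key is down, m: 0 up, 0.006 fully down (counts as pressed beyond 0.0045)
- key_square (a joint): how far the square key is down, m: 0 up, 0.006 fully down (counts as pressed beyond 0.0045)
- key_bar (a joint): how far the bar key is down, m: 0 up, 0.006 fully down (counts as pressed beyond 0.0045)
- spoon: steel slotted serving spoon, flat, 7 thick, 215 long, 70 g: handle 14 wide from x = -120 to +35, round slotted bowl 60 across centred at x = +65. Origin: on the handle, at its centre of mass, underside; x towards the bowl, z up. It starts lying over all three keys, across the panel's two raised end cheeks (66 above the bench, 10 above the key caps; cheeks 14 thick, 173 apart between centres)
- plate: green melamine plate, 180 across, 18 high at its rim, fixed to the bench. Origin: centre of its underside. A spoon laid across it rests on the rim or in the hollow
- lid: round flat bamboo lid, 191 across, 10 thick, 220 g, lying on the bench; on top a solid wooden bar handle 66 long (along x), 18 wide (along y), standing 32 above the lid's upper face. Origin: centre of the underside, z up
- crate: open plywood crate, 155 (x) by 220 (y), 40 high, walls and floor 5 thick, fixed; six places in 2 rows of 3, 66 apart in x and 68 in y, hold the custard cups and two jars. Origin: centre of its underside
- cup1: plain white ceramic custard cup, 56 wide, 42 tall, with a fixed ceramic lid whose upright knob (18 diameter, 22 tall, on the axis) makes the whole 64 tall; about 140 g; the only round things here with a knob. Origin: centre of its underside, z up. May be absent (None). Starts upright in the crate
- cup2: plain white ceramic custard cup, 56 wide, 42 tall, with a fixed ceramic lid whose upright knob (18 diameter, 22 tall, on the axis) makes the whole 64 tall; about 140 g; the only round things here with a knob. Origin: centre of its underside, z up. May be absent (None). Starts upright in the crate
- cup3: plain white ceramic custard cup, 56 wide, 42 tall, with a fixed ceramic lid whose upright knob (18 diameter, 22 tall, on the axis) makes the whole 64 tall; about 140 g; the only round things here with a knob. Origin: centre of its underside, z up. May be absent (None). Starts upright in the crate
- cup4: plain white ceramic custard cup, 56 wide, 42 tall, with a fixed ceramic lid whose upright knob (18 diameter, 22 tall, on the axis) makes the whole 64 tall; about 140 g; the only round things here with a knob. Origin: centre of its underside, z up. May be absent (None). Starts upright in the crate
- jar1: squat plain jar without a knob, white with a flat wooden top, 53 wide, 42 tall, one of two in the crate, to be left there. Origin: centre of its underside
- jar2: squat plain jar without a knob, white with a flat wooden top, 53 wide, 42 tall, one of two in the crate, to be left there. Origin: centre of its underside
- spare_tier: second bamboo tier, empty, 176 across, 80 high; not needed. Origin: centre of its underside
- clip_box: clear plastic box with grey lid and spring clips, 80 by 160 by 72; not needed. Origin: centre of its underside
Not all that is in view belongs to the job. Leave any pink look-alike of the jar2 alone.

How it is judged:
By the outcome, as a careful person would: the job done as asked, in the order asked, and still so for the second after the job is handed in, with the robot touching nothing.
Of cup1, cup2, cup3, cup4 only 2 to 4 are there at a start; the rules pass over those that are not, and their reading is None.
At some moment in a run one of spoon, lid may be knocked a few centimetres aside while the robot is not near it.
It also fails if it takes over 210 s, if anything falls off the work surface, if the arm or the gripper's body presses on something with over 40 N, if the wrist force passes 120 N, or if a joint passes its speed limit or range.

### The arm

A 7-joint arm with a two-finger parallel gripper is mounted at the origin on the work surface. World frame = base frame: x ahead of the robot, y to its left, z up, the work surface at z = 0. Lengths are in m, angles in rad, forces in N, time in s.
With the tool pointing down it reaches from about 0.425 to 0.825 m from the base axis. Payload 3.6 kg.
Tool frame: the origin (TCP) lies at the very end of the fingers, on their centre line; the grasp point (between the pads) lies 19 mm behind it; z points along the fingers, y is the line along which they close (so a half turn about z gives the same grasp; the last joint's range is limited). The gripper opens to 93 mm and grips with 3 to 60 N. Pads are 15 mm wide; open, the fingers measure 128 mm over their backs; the gripper's body (75 mm by 188 mm) begins 65 mm behind the grasp point.
Start: joints at [-1.298, 0.615, -0.013, 1.423, 0.008, 1.103, -0.04], TCP at [0.191, 0.621, 0.219] pointing down, gripper open.
Joint ranges: [-3.12, 3.12], [-0.3, 2.06], [-1.34, 1.32], [0.26, 2.42], [-1.36, 4.5], [0.01, 1.98], [-2.84, 2.84]. Speed limits (rad/s): [2.79, 2.79, 3.14, 3.14, 3.14, 3.14, 3.14].

### API

Orientations are given as a 3x3 rotation matrix whose columns are the frame's x, y, z axes.
In Python, from cell import telemetry, vision, hand_in gives the robot as it stands.
- The arm moves only by the tool play_rows, never from a script. Its argument "targets" is a list of rows, each an object of numbers: "claw": the opening, from 0 (shut) to 1 (fully open); "x", "y", "z": the shift along the tool's x, y, z each as a share of 300 mm, from -1 to 1; "turn": the turn about the tool's z as a share of 0.5 rad, from -1 to 1. A call has 1 to 20 rows; each row is the pose to reach, as a shift and turn from the pose commanded when the call began, along the tool's axes at that moment; what a row does not reach only later rows make up. A row lasts 1/12 s, in which the tool goes at most 41.7 mm and 7.16 degrees, less where a joint would pass 70% of its speed; a pose out of reach is approached as far as the arm can. A call with a number of a shift or a turn outside -1 to 1 is refused whole. A call with a gripper value outside its range is refused whole. The fingers move at their own pace and stop on an object; "squeeze" is the grip in N (left out, the last holds). Time passes only in rows, so rows that repeat a pose let the fingers close. It gives the time, the measured TCP pose, the force, the opening and the grip force at its end, in the units of the state.
- telemetry.read_state(): the state, without advancing time (a new reading comes with each control period).
- vision.get_image(name): name is "scene" or "side" or "wrist"; returns a dict with "image" (384x512x3 uint8, red, green, blue), "camera_matrix" (3x3 intrinsics, pixels), "distortion" ([k1, k2, p1, p2, k3] as OpenCV has them; the pictures are not rectified), "R" (3x3) and "t" (3): a world point X has camera coordinates R X + t; the wrist camera has in their place "mount" (4x4, takes a point from camera to tool coordinates, whose origin is the TCP and whose axes are the flange's). Camera axes: x right, y down, z forward; pixel columns grow to the right and rows downward; lengths in m; the calibration is good to about 2 mm. A picture is of the moment at which its call begins: read the wrist's pose just before it. There is no depth.
- hand_in(): hands the job in; it is judged then, once.
The state is a dict: "time_s": time; "joint_positions": joint angles; "joint_vel": joint speeds; "joint_efforts": joint torques, N m; "tcp_pos": TCP position; "tcp_rot": TCP orientation; "wrist_force": force on the tool from outside, world axes, zero at the start; "torque": the same for the moment, N m; "width": finger opening in m; "finger_force": force on a finger pad.
Only numpy, scipy, OpenCV 4.12 (cv2) and the standard library are available. Lean on these libraries where they do the work, as an engineer would, in place of code of your own. Each camera call takes 0.05 s, during which the arm holds its last target. There are 200 camera calls.

## Working session

There is one attempt and no reset: what is moved stays moved. The work goes in short steps, Python scripts to look and compute and a tool call to move; the robot and the scene stay as the last step left them, time stands still between calls to the robot, and variables do not carry over. Pictures are saved under pics/ and viewed, at most 14 in all, crops included, and the job is handed in when it is done.

Besides the shell and the picture viewer there is one more tool, called after "Emit:" as name(argument=value, ...) on one line, values as JSON. play_rows: Moves the arm, as the interface text tells. Shift numbers are shares of 300 mm and turn numbers shares of 0.5 rad, none past 1 either way. Its arguments: {"type":"object","properties":{"targets":{"type":"array"},"squeeze":{"type":"number"}},"required":["targets"]}

```bash
mkdir -p pics; ls; cat > h.py <<'E'
import numpy as np, cv2
from cell import telemetry, vision
def grab(name, fn=None):
    s=telemetry.read_state(); d=vision.get_image(name)
    if name=="wrist":
        M=np.array(d["mount"]); T=np.eye(4); T[:3,:3]=s["tcp_rot"]; T[:3,3]=s["tcp_pos"]
        W=np.linalg.inv(T@M); d["R"],d["t"]=W[:3,:3],W[:3,3]
    d["R"]=np.array(d["R"]);d["t"]=np.array(d["t"]);d["K"]=np.array(d["camera_matrix"]);d["D"]=np.array(d["distortion"],float)
    if fn: cv2.imwrite("pics/"+fn,d["image"][:,:,::-1])
    return d
def px2w(d,pts,z):
    p=cv2.undistortPoints(np.array(pts,float).reshape(-1,1,2),d["K"],d["D"]).reshape(-1,2)
    r=np.c_[p,np.ones(len(p))]@d["R"]; c=-d["R"].T@d["t"]
    return c+r*((np.asarray(z)-c[2])/r[:,2])[:,None]
def w2px(d,X):
    return cv2.projectPoints(np.array(X,float).reshape(-1,1,3),cv2.Rodrigues(d["R"])[0],d["t"],d["K"],d["D"])[0].reshape(-1,2)
def st():
    s=telemetry.read_state(); print(s["time_s"],np.round(s["tcp_pos"],4),np.round(s["tcp_rot"],3).tolist(),s["width"],np.round(s["wrist_force"],1)); return s
def go(xyz,yaw=None):
    "shares for the move call; yaw = desired direction of tool x (rad, mod pi)"
    s=telemetry.read_state();R=np.array(s["tcp_rot"]);d=R.T@(np.array(xyz)-s["tcp_pos"])
    o=np.round(d/.3,4).tolist()
    if yaw is not None:
        cur=np.arctan2(R[1,0],R[0,0]); t=-(yaw-cur); o.append(round(t/.5,3))
    return o
E
python3 - <<'E'
from h import *
np.set_printoptions(precision=4,suppress=True)
s=st(); print(np.round(s["joint_positions"],3))
for n in("scene","side","wrist"):
    d=grab(n,n+"0.png"); print(n,-d["R"].T@d["t"],d["R"][2],d["K"][0,0])
    cv2.imwrite("pics/%s0.png"%n,cv2.resize(d["image"][:,:,::-1],(800,600),interpolation=cv2.INTER_CUBIC))
E
```

```text
pics
0.0 [0.1911 0.6205 0.2175] [[-0.956, 0.294, -0.001], [0.294, 0.956, -0.002], [-0.0, -0.003, -1.0]] 0.09317241665450338 [ 0.2 -0.5  0.3]
[-1.299  0.616 -0.013  1.425  0.008  1.103 -0.04 ]
scene [ 1.206  -0.4882  1.4264] [-0.4227  0.2853 -0.8602] 489.3638861120258
side [0.0285 0.5969 1.1146] [ 0.3952 -0.4941 -0.7743] 435.2815477293286
wrist [0.1285 0.6406 0.3839] [ 0.225  -0.0723 -0.9717] 311.1546026771842
```

View pics/scene0.png

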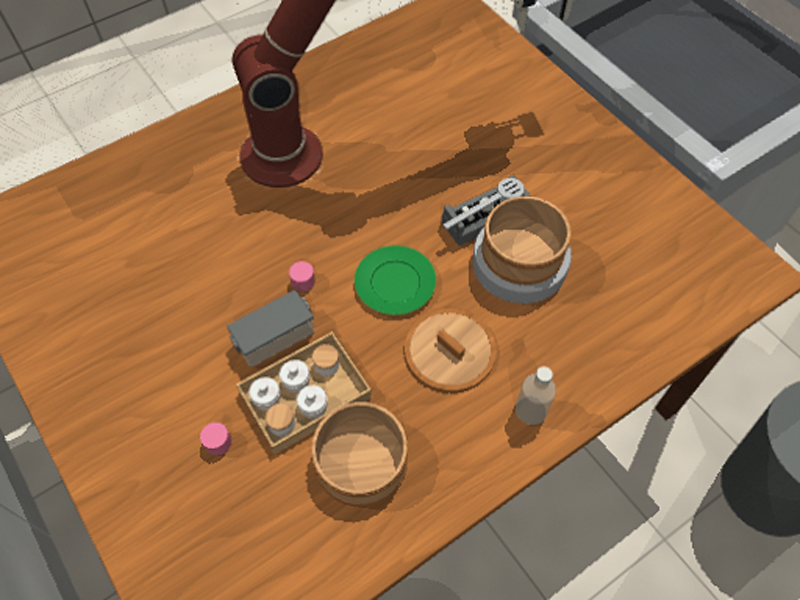

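View pics/side0.png

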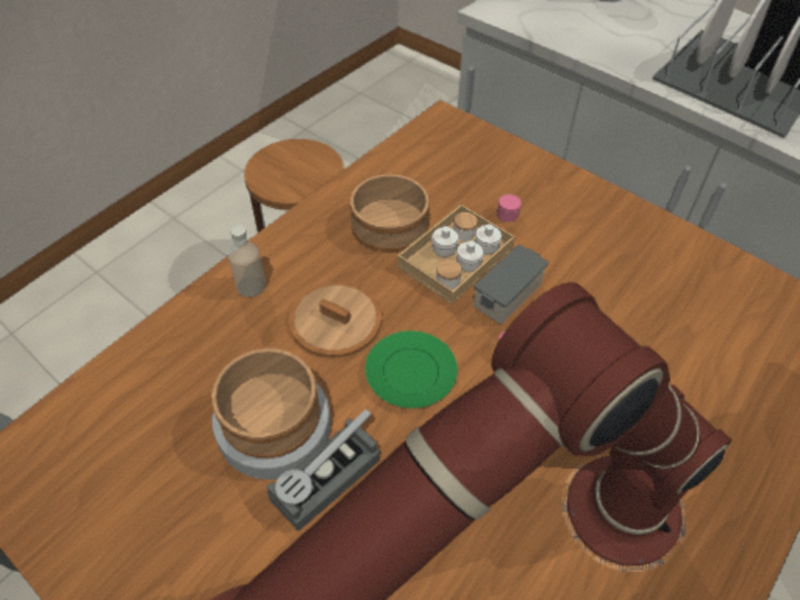

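Scene shows (800-px): three knobbed cups at (264,392), (294,375), (311,400); jars with wooden tops (324,360), (280,418); pink look-alikes (302,276), (215,439); steamer tier (526,237); spare tier (360,450); lid (450,350); plate (395,281); spoon from (445,226) to bowl (511,187). Side view agrees.

```bash
python3 - <<'E'
from h import *
np.set_printoptions(precision=4,suppress=True)
P={"knobs":(.069,[(264,389),(293,372),(311,397)],[(488,228),(471,246),(446,233)]),
"jars":(.047,[(324,357),(280,415)],[(449,268),(465,220)]),
"spoon bowl,end":(.073,[(511,187),(445,226)],[(294,486),(369,414)]),
"tier":(.130,[(527,235)],[(265,388)]),
"plate":(.018,[(395,279)],[(411,368)]),
"lid handle ends":(.042,[(440,334),(463,353)],[(322,303),(347,319)]),
"lid":(.010,[(450,349)],[(335,319)]),
"spare":(.08,[(360,440)],[(390,200)]),
"clipbox":(.072,[(270,325)],[(513,277)])}
a=grab("scene");b=grab("side")
for k,(z,p,q) in P.items():
    print(k,"\n",px2w(a,np.array(p)*.64,z),"\n",px2w(b,np.array(q)*.64,z))
im=cv2.hconcat([cv2.resize(a["image"][215:295,145:245],(400,320),interpolation=2),cv2.resize(a["image"][100:200,275:375],(400,320),interpolation=2)])
cv2.imwrite("pics/crop1.png",im[:,:,::-1])
E
```

```text
knobs 
 [[ 0.5523 -0.3543  0.069 ]
 [ 0.5535 -0.2899  0.069 ]
 [ 0.619  -0.289   0.069 ]] 
 [[ 0.5411 -0.3488  0.069 ]
 [ 0.5379 -0.2804  0.069 ]
 [ 0.602  -0.2771  0.069 ]]
jars 
 [[ 0.5504 -0.2186  0.047 ]
 [ 0.607  -0.3542  0.047 ]] 
 [[ 0.5468 -0.2165  0.047 ]
 [ 0.6061 -0.3561  0.047 ]]
spoon bowl,end 
 [[0.444  0.3486 0.073 ]
 [0.4448 0.163  0.073 ]] 
 [[0.4418 0.3465 0.073 ]
 [0.4363 0.1663 0.073 ]]
tier 
 [[0.5935 0.2599 0.13  ]] 
 [[0.5818 0.2657 0.13  ]]
plate 
 [[0.4651 0.015  0.018 ]] 
 [[0.4621 0.0155 0.018 ]]
lid handle ends 
 [[0.6408 0.0053 0.042 ]
 [0.7025 0.0172 0.042 ]] 
 [[0.6895 0.0216 0.042 ]
 [0.6231 0.0193 0.042 ]]
lid 
 [[0.668  0.0125 0.01  ]] 
 [[0.6597 0.0179 0.01  ]]
spare 
 [[ 0.7493 -0.2618  0.08  ]] 
 [[ 0.7542 -0.2702  0.08  ]]
clipbox 
 [[ 0.4379 -0.2741  0.072 ]] 
 [[ 0.4194 -0.2623  0.072 ]]
```

View pics/crop1.png

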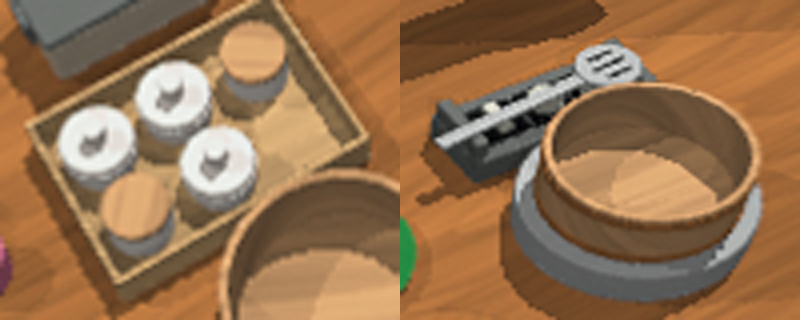

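Crop confirms: three cups with knobs at (95,135), (172,92), (215,160); jars have flat wooden tops. Spoon lies over the key panel. Now a closer wrist view there.

```bash
python3 - <<'E'
from h import *
print(go([.45,.26,.22],np.pi/2))
E
```

```text
[-1.1785, -0.8958, -0.0053, np.float64(2.544)]
```

Emit:
play_rows(targets=[{"x":-0.6,"y":-0.45,"z":0,"turn":1,"claw":0.4},{"x":-0.6,"y":-0.45,"z":0,"turn":1,"claw":0.4},{"x":-0.6,"y":-0.45,"z":0,"turn":1,"claw":0.4},{"x":-0.6,"y":-0.45,"z":0,"turn":1,"claw":0.4},{"x":-0.6,"y":-0.45,"z":0,"turn":1,"claw":0.4},{"x":-0.6,"y":-0.45,"z":0,"turn":1,"claw":0.4},{"x":-0.6,"y":-0.45,"z":0,"turn":1,"claw":0.4},{"x":-0.6,"y":-0.45,"z":0,"turn":1,"claw":0.4}])

```text
time_s: 0.92
tcp_pos: [0.3242, 0.4386, 0.2189]
tcp_rot: [[-0.696, 0.718, -0.0], [0.718, 0.696, 0.001], [0.0, 0.0, -1.0]]
wrist_force: [-1.4, 0.4, 0.4]
width: 0.0444
finger_force: 0.0
```

Emit:
play_rows(targets=[{"x":0,"y":0,"z":0,"turn":1,"claw":0.4},{"x":0,"y":0,"z":0,"turn":1,"claw":0.4},{"x":0,"y":0,"z":0,"turn":1,"claw":0.4},{"x":0,"y":0,"z":0,"turn":1,"claw":0.4},{"x":0,"y":0,"z":0,"turn":1,"claw":0.4}])

```text
time_s: 1.33
tcp_pos: [0.3216, 0.4414, 0.2183]
tcp_rot: [[-0.271, 0.963, -0.001], [0.963, 0.271, 0.001], [0.001, -0.001, -1.0]]
wrist_force: [1.6, 0.8, -0.1]
width: 0.0374
finger_force: 0.0
```

```bash
python3 - <<'E'
from h import *
st();print(go([.45,.26,.22],np.pi/2))
E
```

```text
1.3333 [0.3216 0.4414 0.2183] [[-0.271, 0.963, -0.001], [0.963, 0.271, 0.001], [0.001, -0.001, -1.0]] 0.037373395616102215 [ 1.6  0.8 -0.1]
[-0.6982, 0.2483, -0.0064, np.float64(0.549)]
```

Emit:
play_rows(targets=[{"x":-0.7,"y":0.25,"z":0,"turn":0.55,"claw":0.4},{"x":-0.7,"y":0.25,"z":0,"turn":0.55,"claw":0.4},{"x":-0.7,"y":0.25,"z":0,"turn":0.55,"claw":0.4},{"x":-0.7,"y":0.25,"z":0,"turn":0.55,"claw":0.4},{"x":-0.7,"y":0.25,"z":0,"turn":0.55,"claw":0.4},{"x":-0.7,"y":0.25,"z":0,"turn":0.55,"claw":0.4},{"x":-0.7,"y":0.25,"z":0,"turn":0.55,"claw":0.4},{"x":-0.7,"y":0.25,"z":0,"turn":0.55,"claw":0.4},{"x":-0.7,"y":0.25,"z":0,"turn":0.55,"claw":0.4}])

```text
time_s: 2.08
tcp_pos: [0.451, 0.2597, 0.2183]
tcp_rot: [[-0.003, 1.0, -0.001], [1.0, 0.003, 0.001], [0.001, -0.001, -1.0]]
wrist_force: [0.2, 0.2, -0.1]
width: 0.0372
finger_force: 0.0
```

```bash
python3 - <<'E'
from h import *
import pickle
st()
d=grab("wrist"); cv2.imwrite("pics/w1.png",cv2.resize(d["image"][:,:,::-1],(800,600),interpolation=2)); pickle.dump(d,open("w1.pkl","wb"))
E
```

```text
2.0833 [0.451  0.2597 0.2183] [[-0.003, 1.0, -0.001], [1.0, 0.003, 0.001], [0.001, -0.001, -1.0]] 0.03724424682190279 [ 0.2  0.2 -0.1]
```

View pics/w1.png

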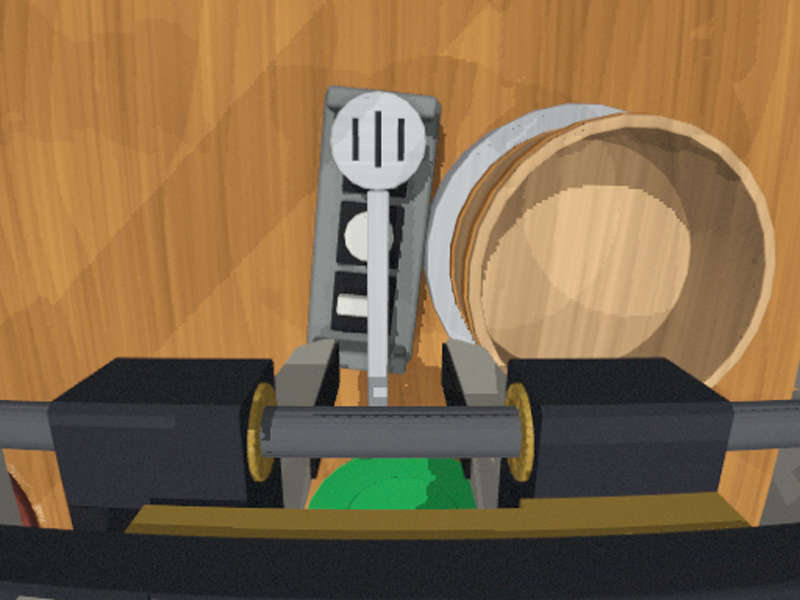

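Wrist view (800-px): spoon bowl (379,140), handle down to (378,395); bar key (352,305), round key (368,237), square hidden under the bowl (362,180); tier rim around (622,260).

```bash
python3 - <<'E'
from h import *
import pickle
from scipy.optimize import least_squares
np.set_printoptions(precision=4,suppress=True)
d=pickle.load(open("w1.pkl","rb"))
f=lambda p,z: px2w(d,np.array(p)*.64,z)
print("bowl",f([(379,140)],.073)); print("handle", f([(378,200),(378,370)],.073))
r=f([(472,260),(774,250),(632,114),(735,163),(510,168),(762,318)],.130)[:,:2]
s=least_squares(lambda q:np.hypot(*(r-q[:2]).T)-q[2],[.59,.26,.088]); print("tier",s.x,s.fun)
print("round left/top/bot edge",f([(345,237),(368,211),(368,262)],.056))
print("bar left edge ends",f([(337,294),(337,314),(337,304)],.056))
print("cheek corners",f([(330,87),(440,98)],.066),f([(405,372),(310,365)],.06))
E
```

```text
bowl [[0.443  0.3487 0.073 ]]
handle [[0.4423 0.3121 0.073 ]
 [0.442  0.1975 0.073 ]]
tier [0.5783 0.2716 0.0873] [-0.0019  0.0006  0.0005 -0.0022  0.0022  0.0008]
round left/top/bot edge [[0.4195 0.2866 0.056 ]
 [0.4352 0.3041 0.056 ]
 [0.435  0.2695 0.056 ]]
bar left edge ends [[0.4132 0.247  0.056 ]
 [0.4129 0.2325 0.056 ]
 [0.413  0.2398 0.056 ]]
cheek corners [[0.4125 0.3813 0.066 ]
 [0.4808 0.3749 0.066 ]] [[0.461  0.1907 0.06  ]
 [0.3931 0.1957 0.06  ]]
```

Emit:
play_rows(targets=[{"x":0.08,"y":-0.028,"z":0.2,"claw":0.4},{"x":0.08,"y":-0.028,"z":0.4,"claw":0.4},{"x":0.08,"y":-0.028,"z":0.4,"claw":0.4},{"x":0.08,"y":-0.028,"z":0.4,"claw":0.4},{"x":0.08,"y":-0.028,"z":0.45,"claw":0.4},{"x":0.08,"y":-0.028,"z":0.5,"claw":0.4},{"x":0.08,"y":-0.028,"z":0.525,"claw":0.4},{"x":0.08,"y":-0.028,"z":0.525,"claw":0.4}])

```text
schema error: expected keys claw, x, y, z, turn
```

Emit:
play_rows(targets=[{"claw":0.15},{"claw":0},{"claw":0},{"claw":0},{"claw":0},{"claw":0}], squeeze=25)

```text
schema error: expected keys claw, x, y, z, turn
```

Emit:
play_rows(targets=[{"x":0.08,"y":-0.028,"z":0.2,"turn":0,"claw":0.4},{"x":0.08,"y":-0.028,"z":0.35,"turn":0,"claw":0.4},{"x":0.08,"y":-0.028,"z":0.4,"turn":0,"claw":0.4},{"x":0.08,"y":-0.028,"z":0.4,"turn":0,"claw":0.4},{"x":0.08,"y":-0.028,"z":0.45,"turn":0,"claw":0.4},{"x":0.08,"y":-0.028,"z":0.5,"turn":0,"claw":0.4},{"x":0.08,"y":-0.028,"z":0.525,"turn":0,"claw":0.4},{"x":0.08,"y":-0.028,"z":0.525,"turn":0,"claw":0.4}])

```text
time_s: 2.8
tcp_pos: [0.4432, 0.2819, 0.0612]
tcp_rot: [[0.001, 1.0, -0.001], [1.0, -0.001, -0.0], [-0.0, -0.001, -1.0]]
wrist_force: [-0.3, 0.0, -0.1]
width: 0.0373
finger_force: 0.0
```

Emit:
play_rows(targets=[{"x":0,"y":0,"z":0,"turn":0,"claw":0.2},{"x":0,"y":0,"z":0,"turn":0,"claw":0},{"x":0,"y":0,"z":0,"turn":0,"claw":0},{"x":0,"y":0,"z":0,"turn":0,"claw":0},{"x":0,"y":0,"z":0,"turn":0,"claw":0},{"x":0,"y":0,"z":0,"turn":0,"claw":0}], squeeze=25)

```text
time_s: 3.3
tcp_pos: [0.4442, 0.2814, 0.062]
tcp_rot: [[0.003, 1.0, 0.001], [1.0, -0.003, 0.001], [0.001, 0.001, -1.0]]
wrist_force: [-0.9, 0.3, 5.8]
width: 0.0136
finger_force: 25.0
```

Emit:
play_rows(targets=[{"x":0,"y":0,"z":-0.05,"turn":0,"claw":0},{"x":0,"y":0,"z":-0.12,"turn":0,"claw":0},{"x":0,"y":0,"z":-0.2,"turn":0,"claw":0},{"x":0,"y":0,"z":-0.3,"turn":0,"claw":0},{"x":-0.1,"y":0,"z":-0.3,"turn":0,"claw":0},{"x":-0.2,"y":0.06,"z":-0.3,"turn":0,"claw":0},{"x":-0.3,"y":0.06,"z":-0.3,"turn":0,"claw":0},{"x":-0.4,"y":0.06,"z":-0.3,"turn":0,"claw":0},{"x":-0.5,"y":0.06,"z":-0.3,"turn":0,"claw":0},{"x":-0.6,"y":0.06,"z":-0.3,"turn":0,"claw":0},{"x":-0.7,"y":0.06,"z":-0.3,"turn":0,"claw":0},{"x":-0.8,"y":0.06,"z":-0.3,"turn":0,"claw":0},{"x":-0.88,"y":0.06,"z":-0.3,"turn":0,"claw":0},{"x":-0.88,"y":0.06,"z":-0.3,"turn":0,"claw":0},{"x":-0.88,"y":0.06,"z":-0.3,"turn":0,"claw":0}])

```text
time_s: 4.55
tcp_pos: [0.4609, 0.0155, 0.1512]
tcp_rot: [[0.007, 1.0, -0.0], [1.0, -0.007, -0.0], [-0.0, -0.0, -1.0]]
wrist_force: [-0.7, 0.7, -1.6]
width: 0.0135
finger_force: 25.0
```

```bash
python3 - <<'E'
from h import *
np.set_printoptions(precision=4,suppress=True)
st()
from scipy.optimize import least_squares
# plate centre by colour from scene and side
a=grab("scene");b=grab("side");w=grab("wrist")
out=[]
for n,d in(("scene",a),("side",b)):
    h=cv2.cvtColor(d["image"],cv2.COLOR_RGB2HSV); m=cv2.inRange(h,(50,100,40),(80,255,255))
    c=max(cv2.findContours(m,0,1)[0],key=cv2.contourArea); e=cv2.convexHull(c).reshape(-1,2)
    r=px2w(d,e,.018)[:,:2]; s=least_squares(lambda q:np.hypot(*(r-q[:2]).T)-.09,[.463,.015],loss="soft_l1",f_scale=.002); print(n,s.x,np.abs(s.fun).max())
im=cv2.hconcat([cv2.resize(a["image"][110:240,200:370],(400,306),interpolation=2),cv2.resize(w["image"],(400,306),interpolation=3)])
cv2.imwrite("pics/c2.png",im[:,:,::-1])
E
```

```text
4.55 [0.4609 0.0155 0.1512] [[0.007, 1.0, -0.0], [1.0, -0.007, -0.0], [-0.0, -0.0, -1.0]] 0.01352265860513845 [-0.7  0.7 -1.6]
scene [0.4627 0.0162] 0.013843064048824363
side [0.465  0.0144] 0.0086196918673095
```

View pics/c2.png

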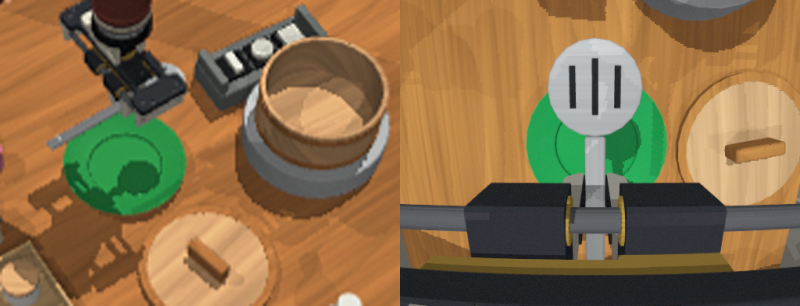

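Spoon is held level over the plate; keys in the crop: bar (233,62), round (263,48), square (290,35).

Emit:
play_rows(targets=[{"x":-0.008,"y":0.01,"z":0.1,"turn":0,"claw":0},{"x":-0.008,"y":0.01,"z":0.2,"turn":0,"claw":0},{"x":-0.008,"y":0.01,"z":0.3,"turn":0,"claw":0},{"x":-0.008,"y":0.01,"z":0.36,"turn":0,"claw":0},{"x":-0.008,"y":0.01,"z":0.41,"turn":0,"claw":0},{"x":-0.008,"y":0.01,"z":0.44,"turn":0,"claw":0},{"x":-0.008,"y":0.01,"z":0.455,"turn":0,"claw":0},{"x":-0.008,"y":0.01,"z":0.455,"turn":0,"claw":0},{"x":-0.008,"y":0.01,"z":0.455,"turn":0,"claw":0}])

```text
time_s: 5.45
tcp_pos: [0.4647, 0.0153, 0.015]
tcp_rot: [[0.002, 1.0, 0.001], [1.0, -0.002, 0.0], [0.0, 0.001, -1.0]]
wrist_force: [0.6, -0.7, -1.5]
width: 0.0137
finger_force: 25.0
```

Emit:
play_rows(targets=[{"x":0,"y":0,"z":0,"turn":0,"claw":0.2},{"x":0,"y":0,"z":0,"turn":0,"claw":0.3},{"x":0,"y":0,"z":0,"turn":0,"claw":0.4},{"x":0,"y":0,"z":0,"turn":0,"claw":0.4},{"x":0,"y":0,"z":0,"turn":0,"claw":0.4},{"x":0,"y":0,"z":-0.1,"turn":0,"claw":0.4},{"x":0,"y":0,"z":-0.2,"turn":0,"claw":0.4},{"x":0,"y":0,"z":-0.4,"turn":0,"claw":0.4},{"x":0,"y":0,"z":-0.6,"turn":0,"claw":0.4},{"x":0,"y":0,"z":-0.6,"turn":0,"claw":0.4},{"x":0,"y":0,"z":-0.6,"turn":0,"claw":0.4}])

```text
time_s: 6.37
tcp_pos: [0.4686, 0.0142, 0.2012]
tcp_rot: [[0.003, 1.0, 0.015], [1.0, -0.003, 0.001], [0.002, 0.015, -1.0]]
wrist_force: [0.0, -0.3, 0.0]
width: 0.0375
finger_force: 0.0
```

```bash
python3 - <<'E'
from h import *
st();print(go([.57,-.26,.22],np.pi/2))
E
```

```text
6.3667 [0.4686 0.0142 0.2012] [[0.003, 1.0, 0.015], [1.0, -0.003, 0.001], [0.002, 0.015, -1.0]] 0.03748831117589441 [ 0.  -0.3  0. ]
[-0.9129, 0.3419, -0.0589, np.float64(-0.007)]
```

Emit:
play_rows(targets=[{"x":-0.9,"y":0.35,"z":-0.06,"turn":0,"claw":0.4},{"x":-0.9,"y":0.35,"z":-0.06,"turn":0,"claw":0.4},{"x":-0.9,"y":0.35,"z":-0.06,"turn":0,"claw":0.4},{"x":-0.9,"y":0.35,"z":-0.06,"turn":0,"claw":0.4},{"x":-0.9,"y":0.35,"z":-0.06,"turn":0,"claw":0.4},{"x":-0.9,"y":0.35,"z":-0.06,"turn":0,"claw":0.4},{"x":-0.9,"y":0.35,"z":-0.06,"turn":0,"claw":0.4},{"x":-0.9,"y":0.35,"z":-0.06,"turn":0,"claw":0.4}])

```text
time_s: 7.03
tcp_pos: [0.5678, -0.2664, 0.2122]
tcp_rot: [[0.014, 1.0, 0.001], [1.0, -0.014, -0.009], [-0.009, 0.001, -1.0]]
wrist_force: [0.3, -0.3, -0.5]
width: 0.0372
finger_force: 0.0
```

Emit:
play_rows(targets=[{"x":-0.45,"y":0,"z":0,"turn":0,"claw":0.4},{"x":-0.45,"y":0,"z":0,"turn":0,"claw":0.4},{"x":-0.45,"y":0,"z":0,"turn":0,"claw":0.4},{"x":-0.45,"y":0,"z":0,"turn":0,"claw":0.4},{"x":-0.45,"y":0,"z":0,"turn":0,"claw":0.4},{"x":-0.45,"y":0,"z":0,"turn":0,"claw":0.4}])

```text
time_s: 7.53
tcp_pos: [0.5674, -0.3903, 0.2115]
tcp_rot: [[0.004, 1.0, -0.001], [1.0, -0.004, 0.002], [0.002, -0.001, -1.0]]
wrist_force: [-0.2, 0.8, -0.4]
width: 0.037
finger_force: 0.0
```

```bash
python3 - <<'E'
from h import *
import pickle
st()
d=grab("wrist"); cv2.imwrite("pics/w2.png",cv2.resize(d["image"][:,:,::-1],(800,600),interpolation=2)); pickle.dump(d,open("w2.pkl","wb"))
E
```

```text
7.5333 [ 0.5674 -0.3903  0.2115] [[0.004, 1.0, -0.001], [1.0, -0.004, 0.002], [0.002, -0.001, -1.0]] 0.037009325442504834 [-0.2  0.8 -0.4]
```

View pics/w2.png

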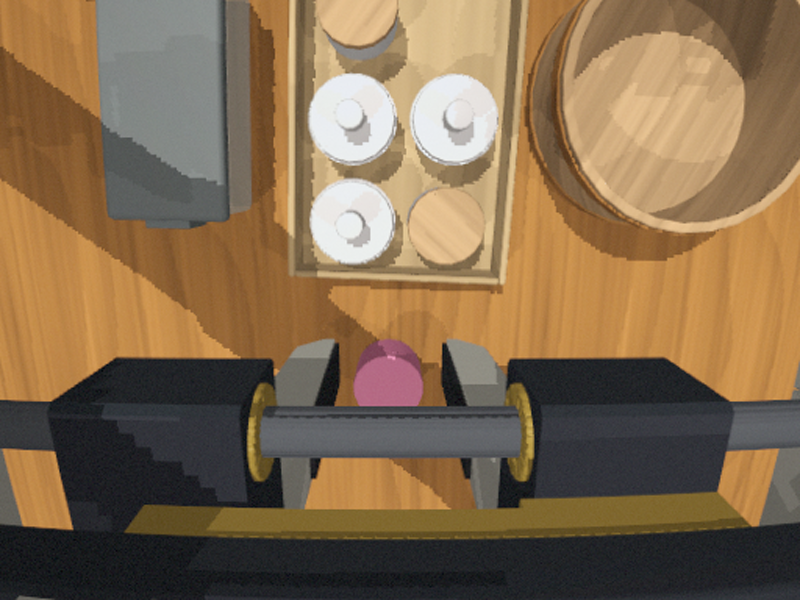

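Wrist view of the crate (800-px): knob tops at (349,223), (350,114), (459,115); jars at (358,15), (446,226); pink thing at (389,380) to be left alone.

```bash
python3 - <<'E'
from h import *
import pickle
np.set_printoptions(precision=4,suppress=True)
d=pickle.load(open("w2.pkl","rb"))
k=px2w(d,np.array([(349,223),(350,114),(459,115)])*.64,.069)
print("knob",k); print("cupTop",px2w(d,np.array([(352,221),(352,118),(455,118)])*.64,.047))
print("jars",px2w(d,np.array([(446,226),(358,10)])*.64,.047)); print("crate",px2w(d,np.array([(292,274),(502,282)])*.64,.04))
print("pink",px2w(d,np.array([(389,382)])*.64,.04),"spare",px2w(d,np.array([(563,120),(690,230)])*.64,.08))
for p in k: print(go([p[0],p[1],.1]))
E
```

```text
knob [[ 0.5408 -0.3518  0.069 ]
 [ 0.5428 -0.2858  0.069 ]
 [ 0.6089 -0.2866  0.069 ]]
cupTop [[ 0.541  -0.3524  0.047 ]
 [ 0.5423 -0.2855  0.047 ]
 [ 0.6093 -0.2857  0.047 ]]
jars [[ 0.6047 -0.356   0.047 ]
 [ 0.5471 -0.2194  0.047 ]]
crate [[ 0.497  -0.39    0.04  ]
 [ 0.6464 -0.3964  0.04  ]]
pink [[ 0.5655 -0.4726  0.04  ]] spare [[ 0.6693 -0.2901  0.08  ]
 [ 0.756  -0.3546  0.08  ]]
[0.1213, -0.0919, 0.373]
[0.3413, -0.0858, 0.3736]
[0.3392, 0.1346, 0.3735]
```

Emit:
play_rows(targets=[{"x":0.12,"y":0.05,"z":0.1,"turn":0,"claw":0.4},{"x":0.24,"y":0.1,"z":0.2,"turn":0,"claw":0.4},{"x":0.345,"y":0.138,"z":0.3,"turn":0,"claw":0.4},{"x":0.345,"y":0.138,"z":0.38,"turn":0,"claw":0.4},{"x":0.345,"y":0.138,"z":0.42,"turn":0,"claw":0.4},{"x":0.345,"y":0.138,"z":0.47,"turn":0,"claw":0.4},{"x":0.345,"y":0.138,"z":0.51,"turn":0,"claw":0.4},{"x":0.345,"y":0.138,"z":0.535,"turn":0,"claw":0.4},{"x":0.345,"y":0.138,"z":0.535,"turn":0,"claw":0.4},{"x":0.345,"y":0.138,"z":0.535,"turn":0,"claw":0.2},{"x":0.345,"y":0.138,"z":0.535,"turn":0,"claw":0},{"x":0.345,"y":0.138,"z":0.535,"turn":0,"claw":0},{"x":0.345,"y":0.138,"z":0.535,"turn":0,"claw":0},{"x":0.345,"y":0.138,"z":0.535,"turn":0,"claw":0},{"x":0.345,"y":0.138,"z":0.535,"turn":0,"claw":0}], squeeze=30)

```text
time_s: 8.83
tcp_pos: [0.6101, -0.288, 0.0533]
tcp_rot: [[0.003, 1.0, 0.001], [1.0, -0.003, -0.001], [-0.001, 0.001, -1.0]]
wrist_force: [-1.1, 0.4, 4.4]
width: 0.0171
finger_force: 30.0
```

Emit:
play_rows(targets=[{"x":0,"y":0,"z":-0.1,"turn":0,"claw":0},{"x":0,"y":0,"z":-0.2,"turn":0,"claw":0},{"x":0,"y":0,"z":-0.3,"turn":0,"claw":0},{"x":0,"y":0,"z":-0.4,"turn":0,"claw":0},{"x":0.1,"y":0,"z":-0.5,"turn":0,"claw":0},{"x":0.2,"y":0,"z":-0.56,"turn":0,"claw":0},{"x":0.3,"y":0,"z":-0.56,"turn":0,"claw":0},{"x":0.4,"y":0,"z":-0.56,"turn":0,"claw":0},{"x":0.5,"y":0,"z":-0.56,"turn":0,"claw":0},{"x":0.6,"y":0,"z":-0.56,"turn":0,"claw":0},{"x":0.7,"y":0,"z":-0.56,"turn":0,"claw":0},{"x":0.8,"y":0,"z":-0.56,"turn":0,"claw":0},{"x":0.9,"y":0,"z":-0.56,"turn":0,"claw":0},{"x":1,"y":0,"z":-0.56,"turn":0,"claw":0}])

```text
time_s: 10.0
tcp_pos: [0.6098, 0.0144, 0.2197]
tcp_rot: [[0.003, 1.0, -0.001], [1.0, -0.003, 0.0], [0.0, -0.001, -1.0]]
wrist_force: [-0.2, 0.0, -0.9]
width: 0.0167
finger_force: 30.0
```

Emit:
play_rows(targets=[{"x":0.1,"y":0.01,"z":0,"turn":0,"claw":0},{"x":0.2,"y":0.01,"z":0,"turn":0,"claw":0},{"x":0.3,"y":0.01,"z":0,"turn":0,"claw":0},{"x":0.4,"y":0.01,"z":0,"turn":0,"claw":0},{"x":0.5,"y":0.01,"z":0,"turn":0,"claw":0},{"x":0.6,"y":0.01,"z":0,"turn":0,"claw":0},{"x":0.7,"y":0.01,"z":0,"turn":0,"claw":0},{"x":0.8,"y":0.01,"z":0,"turn":0,"claw":0},{"x":0.88,"y":0.01,"z":0,"turn":0,"claw":0},{"x":0.93,"y":0.01,"z":0,"turn":0,"claw":0},{"x":0.93,"y":0.01,"z":0,"turn":0,"claw":0},{"x":0.93,"y":0.01,"z":0,"turn":0,"claw":0}])

```text
time_s: 11.0
tcp_pos: [0.614, 0.2911, 0.2194]
tcp_rot: [[0.002, 1.0, -0.001], [1.0, -0.002, -0.002], [-0.002, -0.001, -1.0]]
wrist_force: [-0.3, -0.8, -0.8]
width: 0.0172
finger_force: 30.0
```

```bash
python3 - <<'E'
from h import *
np.set_printoptions(precision=4,suppress=True)
st(); print(go([.613,.292,.104],np.pi/2))
d=grab("side"); w=grab("wrist")
im=cv2.hconcat([cv2.resize(d["image"][150:340,90:290],(400,380),interpolation=2),cv2.resize(w["image"],(400,380),interpolation=3)])
cv2.imwrite("pics/c3.png",im[:,:,::-1])
E
```

```text
11.0 [0.614  0.2911 0.2194] [[0.002, 1.0, -0.001], [1.0, -0.002, -0.002], [-0.002, -0.001, -1.0]] 0.01717752625417239 [-0.3 -0.8 -0.8]
[0.0037, -0.0029, 0.3848, np.float64(-0.004)]
```

View pics/c3.png

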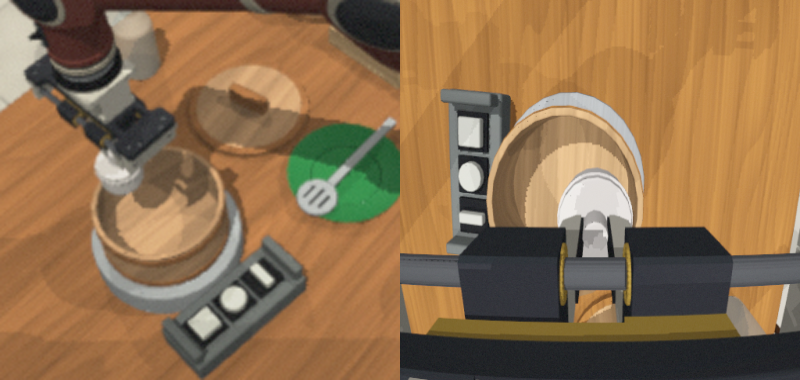

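Cup hangs upright over the tier's mouth; all keys visible and up; spoon on the plate.

Emit:
play_rows(targets=[{"x":0.003,"y":-0.003,"z":0.1,"turn":0,"claw":0},{"x":0.003,"y":-0.003,"z":0.18,"turn":0,"claw":0},{"x":0.003,"y":-0.003,"z":0.25,"turn":0,"claw":0},{"x":0.003,"y":-0.003,"z":0.3,"turn":0,"claw":0},{"x":0.003,"y":-0.003,"z":0.34,"turn":0,"claw":0},{"x":0.003,"y":-0.003,"z":0.37,"turn":0,"claw":0},{"x":0.003,"y":-0.003,"z":0.385,"turn":0,"claw":0},{"x":0.003,"y":-0.003,"z":0.385,"turn":0,"claw":0},{"x":0.003,"y":-0.003,"z":0.385,"turn":0,"claw":0}])

```text
time_s: 11.85
tcp_pos: [0.6144, 0.2922, 0.1055]
tcp_rot: [[0.004, 1.0, 0.002], [1.0, -0.004, 0.0], [0.0, 0.002, -1.0]]
wrist_force: [0.1, -0.2, -1.8]
width: 0.0171
finger_force: 30.0
```

Emit:
play_rows(targets=[{"x":0,"y":0,"z":0,"turn":0,"claw":0.25},{"x":0,"y":0,"z":0,"turn":0,"claw":0.32},{"x":0,"y":0,"z":0,"turn":0,"claw":0.32},{"x":0,"y":0,"z":0,"turn":0,"claw":0.32},{"x":0,"y":0,"z":-0.08,"turn":0,"claw":0.32},{"x":0,"y":0,"z":-0.16,"turn":0,"claw":0.32},{"x":0,"y":0,"z":-0.26,"turn":0,"claw":0.32},{"x":0,"y":0,"z":-0.36,"turn":0,"claw":0.32},{"x":0,"y":0,"z":-0.36,"turn":0,"claw":0.4}])

```text
time_s: 12.6
tcp_pos: [0.6174, 0.2936, 0.2204]
tcp_rot: [[0.003, 1.0, 0.013], [1.0, -0.003, 0.005], [0.005, 0.013, -1.0]]
wrist_force: [-0.3, -0.0, 0.6]
width: 0.0332
finger_force: 0.0
```

```bash
python3 - <<'E'
from h import *
st(); print(go([.5425,-.286,.215],np.pi/2))
E
```

```text
12.6 [0.6174 0.2936 0.2204] [[0.003, 1.0, 0.013], [1.0, -0.003, 0.005], [0.005, 0.013, -1.0]] 0.0332426480549869 [-0.3 -0.   0.6]
[-1.9327, -0.2445, 0.0043, np.float64(-0.005)]
```

Emit:
play_rows(targets=[{"x":-1,"y":-0.12,"z":0,"turn":0,"claw":0.4},{"x":-1,"y":-0.12,"z":0,"turn":0,"claw":0.4},{"x":-1,"y":-0.12,"z":0,"turn":0,"claw":0.4},{"x":-1,"y":-0.12,"z":0,"turn":0,"claw":0.4},{"x":-1,"y":-0.12,"z":0,"turn":0,"claw":0.4},{"x":-1,"y":-0.12,"z":0,"turn":0,"claw":0.4},{"x":-1,"y":-0.12,"z":0,"turn":0,"claw":0.4},{"x":-1,"y":-0.12,"z":0,"turn":0,"claw":0.4}])

```text
time_s: 13.27
tcp_pos: [0.5751, -0.0174, 0.2136]
tcp_rot: [[0.015, 1.0, 0.001], [1.0, -0.015, -0.006], [-0.006, 0.001, -1.0]]
wrist_force: [0.5, -1.5, -0.1]
width: 0.0369
finger_force: 0.0
```

Emit:
play_rows(targets=[{"x":-0.93,"y":-0.12,"z":0,"turn":0,"claw":0.4},{"x":-0.93,"y":-0.12,"z":0,"turn":0,"claw":0.4},{"x":-0.93,"y":-0.12,"z":0,"turn":0,"claw":0.4},{"x":-0.93,"y":-0.12,"z":0,"turn":0,"claw":0.4},{"x":-0.93,"y":-0.12,"z":0,"turn":0,"claw":0.4},{"x":-0.93,"y":-0.12,"z":0,"turn":0,"claw":0.4},{"x":-0.93,"y":-0.12,"z":0,"turn":0,"claw":0.4},{"x":-0.93,"y":-0.12,"z":0,"turn":0,"claw":0.4},{"x":-0.93,"y":-0.12,"z":0,"turn":0,"claw":0.4},{"x":-0.93,"y":-0.12,"z":0,"turn":0,"claw":0.4}])

```text
time_s: 14.1
tcp_pos: [0.5401, -0.2851, 0.2124]
tcp_rot: [[0.002, 1.0, 0.0], [1.0, -0.002, 0.001], [0.001, 0.0, -1.0]]
wrist_force: [0.3, 0.6, -0.9]
width: 0.0371
finger_force: 0.0
```

```bash
python3 - <<'E'
from h import *
st(); print(go([.5425,-.286,.051],np.pi/2))
E
```

```text
14.1 [ 0.5401 -0.2851  0.2124] [[0.002, 1.0, 0.0], [1.0, -0.002, 0.001], [0.001, 0.0, -1.0]] 0.03714874563163595 [ 0.3  0.6 -0.9]
[-0.0037, 0.0078, 0.5379, np.float64(-0.005)]
```

Emit:
play_rows(targets=[{"x":-0.003,"y":0.008,"z":0.12,"turn":0,"claw":0.4},{"x":-0.003,"y":0.008,"z":0.24,"turn":0,"claw":0.4},{"x":-0.003,"y":0.008,"z":0.35,"turn":0,"claw":0.4},{"x":-0.003,"y":0.008,"z":0.42,"turn":0,"claw":0.4},{"x":-0.003,"y":0.008,"z":0.47,"turn":0,"claw":0.4},{"x":-0.003,"y":0.008,"z":0.51,"turn":0,"claw":0.4},{"x":-0.003,"y":0.008,"z":0.533,"turn":0,"claw":0.4},{"x":-0.003,"y":0.008,"z":0.533,"turn":0,"claw":0.4},{"x":-0.003,"y":0.008,"z":0.533,"turn":0,"claw":0.2},{"x":-0.003,"y":0.008,"z":0.533,"turn":0,"claw":0},{"x":-0.003,"y":0.008,"z":0.533,"turn":0,"claw":0},{"x":-0.003,"y":0.008,"z":0.533,"turn":0,"claw":0},{"x":-0.003,"y":0.008,"z":0.533,"turn":0,"claw":0},{"x":-0.003,"y":0.008,"z":0.533,"turn":0,"claw":0}], squeeze=30)

```text
time_s: 15.27
tcp_pos: [0.5427, -0.2875, 0.0538]
tcp_rot: [[0.003, 1.0, 0.002], [1.0, -0.003, -0.001], [-0.001, 0.002, -1.0]]
wrist_force: [-0.4, 0.5, 3.6]
width: 0.0177
finger_force: 30.0
```

Emit:
play_rows(targets=[{"x":0,"y":0,"z":-0.1,"turn":0,"claw":0},{"x":0,"y":0,"z":-0.2,"turn":0,"claw":0},{"x":0,"y":0,"z":-0.3,"turn":0,"claw":0},{"x":0,"y":0,"z":-0.4,"turn":0,"claw":0},{"x":0.1,"y":0,"z":-0.5,"turn":0,"claw":0},{"x":0.2,"y":0,"z":-0.56,"turn":0,"claw":0},{"x":0.3,"y":0,"z":-0.56,"turn":0,"claw":0},{"x":0.4,"y":0,"z":-0.56,"turn":0,"claw":0},{"x":0.5,"y":0,"z":-0.56,"turn":0,"claw":0},{"x":0.6,"y":0,"z":-0.56,"turn":0,"claw":0},{"x":0.7,"y":0,"z":-0.56,"turn":0,"claw":0},{"x":0.8,"y":0,"z":-0.56,"turn":0,"claw":0},{"x":0.9,"y":0,"z":-0.56,"turn":0,"claw":0},{"x":1,"y":0,"z":-0.56,"turn":0,"claw":0}])

```text
time_s: 16.43
tcp_pos: [0.5423, 0.0144, 0.2204]
tcp_rot: [[0.003, 1.0, -0.001], [1.0, -0.003, 0.0], [0.0, -0.001, -1.0]]
wrist_force: [-0.3, -0.1, -1.2]
width: 0.0171
finger_force: 30.0
```

Emit:
play_rows(targets=[{"x":0.1,"y":0,"z":0,"turn":0,"claw":0},{"x":0.2,"y":0,"z":0,"turn":0,"claw":0},{"x":0.3,"y":0,"z":0,"turn":0,"claw":0},{"x":0.4,"y":0,"z":0,"turn":0,"claw":0},{"x":0.5,"y":0,"z":0,"turn":0,"claw":0},{"x":0.6,"y":0,"z":0,"turn":0,"claw":0},{"x":0.7,"y":0,"z":0,"turn":0,"claw":0},{"x":0.8,"y":0,"z":0,"turn":0,"claw":0},{"x":0.88,"y":0,"z":0,"turn":0,"claw":0},{"x":0.93,"y":0,"z":0,"turn":0,"claw":0},{"x":0.93,"y":0,"z":0,"turn":0,"claw":0},{"x":0.93,"y":0,"z":0,"turn":0,"claw":0}])

```text
time_s: 17.43
tcp_pos: [0.5436, 0.2911, 0.2201]
tcp_rot: [[0.002, 1.0, -0.001], [1.0, -0.002, -0.002], [-0.002, -0.001, -1.0]]
wrist_force: [0.3, -1.4, -1.8]
width: 0.0175
finger_force: 30.0
```

```bash
python3 - <<'E'
from h import *
st(); print(go([.5435,.292,.104],np.pi/2))
E
```

```text
17.4333 [0.5436 0.2911 0.2201] [[0.002, 1.0, -0.001], [1.0, -0.002, -0.002], [-0.002, -0.001, -1.0]] 0.01745218201236458 [ 0.3 -1.4 -1.8]
[0.0038, 0.0002, 0.3871, np.float64(-0.005)]
```

Emit:
play_rows(targets=[{"x":0.003,"y":0,"z":0.1,"turn":0,"claw":0},{"x":0.003,"y":0,"z":0.18,"turn":0,"claw":0},{"x":0.003,"y":0,"z":0.25,"turn":0,"claw":0},{"x":0.003,"y":0,"z":0.3,"turn":0,"claw":0},{"x":0.003,"y":0,"z":0.34,"turn":0,"claw":0},{"x":0.003,"y":0,"z":0.37,"turn":0,"claw":0},{"x":0.003,"y":0,"z":0.387,"turn":0,"claw":0},{"x":0.003,"y":0,"z":0.387,"turn":0,"claw":0},{"x":0.003,"y":0,"z":0.387,"turn":0,"claw":0}])

```text
time_s: 18.18
tcp_pos: [0.5448, 0.2923, 0.1054]
tcp_rot: [[0.004, 1.0, 0.002], [1.0, -0.004, 0.0], [0.0, 0.002, -1.0]]
wrist_force: [-0.6, 0.3, -0.9]
width: 0.017
finger_force: 30.0
```

Emit:
play_rows(targets=[{"x":0,"y":0,"z":0,"turn":0,"claw":0.25},{"x":0,"y":0,"z":0,"turn":0,"claw":0.32},{"x":0,"y":0,"z":0,"turn":0,"claw":0.32},{"x":0,"y":0,"z":0,"turn":0,"claw":0.32},{"x":0,"y":0,"z":-0.08,"turn":0,"claw":0.32},{"x":0,"y":0,"z":-0.16,"turn":0,"claw":0.32},{"x":0,"y":0,"z":-0.26,"turn":0,"claw":0.32},{"x":0,"y":0,"z":-0.36,"turn":0,"claw":0.32},{"x":0,"y":0,"z":-0.36,"turn":0,"claw":0.4}])

```text
time_s: 18.93
tcp_pos: [0.5478, 0.2941, 0.2196]
tcp_rot: [[0.003, 1.0, 0.012], [1.0, -0.003, 0.006], [0.006, 0.012, -1.0]]
wrist_force: [1.4, 0.1, 1.0]
width: 0.0328
finger_force: 0.0
```

Emit:
play_rows(targets=[{"x":-1,"y":0,"z":0,"turn":0,"claw":0.4},{"x":-1,"y":0,"z":0,"turn":0,"claw":0.4},{"x":-1,"y":0,"z":0,"turn":0,"claw":0.4},{"x":-1,"y":0,"z":0,"turn":0,"claw":0.4},{"x":-1,"y":0,"z":0,"turn":0,"claw":0.4},{"x":-1,"y":0,"z":0,"turn":0,"claw":0.4},{"x":-1,"y":0,"z":0,"turn":0,"claw":0.4},{"x":-1,"y":0,"z":0,"turn":0,"claw":0.4}])

```text
time_s: 19.6
tcp_pos: [0.5422, -0.0174, 0.2134]
tcp_rot: [[0.016, 1.0, 0.001], [1.0, -0.016, -0.006], [-0.006, 0.001, -1.0]]
wrist_force: [0.1, -0.6, -0.2]
width: 0.0367
finger_force: 0.0
```

Emit:
play_rows(targets=[{"x":-1,"y":0,"z":0,"turn":0,"claw":0.4},{"x":-1,"y":0,"z":0,"turn":0,"claw":0.4},{"x":-1,"y":0,"z":0,"turn":0,"claw":0.4},{"x":-1,"y":0,"z":0,"turn":0,"claw":0.4},{"x":-1,"y":0,"z":0,"turn":0,"claw":0.4},{"x":-1,"y":0,"z":0,"turn":0,"claw":0.4},{"x":-1,"y":0,"z":0,"turn":0,"claw":0.4},{"x":-1,"y":0,"z":0,"turn":0,"claw":0.4},{"x":-1,"y":0,"z":0,"turn":0,"claw":0.4},{"x":-1,"y":0,"z":0,"turn":0,"claw":0.4}])

```text
time_s: 20.43
tcp_pos: [0.5421, -0.3066, 0.2122]
tcp_rot: [[0.004, 1.0, -0.0], [1.0, -0.004, 0.001], [0.001, -0.0, -1.0]]
wrist_force: [0.3, 1.0, -0.3]
width: 0.0369
finger_force: 0.0
```

```bash
python3 - <<'E'
from h import *
st(); print(go([.541,-.352,.051],np.pi/2))
E
```

```text
20.4333 [ 0.5421 -0.3066  0.2122] [[0.004, 1.0, -0.0], [1.0, -0.004, 0.001], [0.001, -0.0, -1.0]] 0.03692585310855932 [ 0.3  1.  -0.3]
[-0.1523, -0.0029, 0.537, np.float64(-0.007)]
```

Emit:
play_rows(targets=[{"x":-0.15,"y":-0.003,"z":0.05,"turn":0,"claw":0.4},{"x":-0.15,"y":-0.003,"z":0.15,"turn":0,"claw":0.4},{"x":-0.15,"y":-0.003,"z":0.28,"turn":0,"claw":0.4},{"x":-0.15,"y":-0.003,"z":0.4,"turn":0,"claw":0.4},{"x":-0.15,"y":-0.003,"z":0.46,"turn":0,"claw":0.4},{"x":-0.15,"y":-0.003,"z":0.51,"turn":0,"claw":0.4},{"x":-0.15,"y":-0.003,"z":0.533,"turn":0,"claw":0.4},{"x":-0.15,"y":-0.003,"z":0.533,"turn":0,"claw":0.4},{"x":-0.15,"y":-0.003,"z":0.533,"turn":0,"claw":0.2},{"x":-0.15,"y":-0.003,"z":0.533,"turn":0,"claw":0},{"x":-0.15,"y":-0.003,"z":0.533,"turn":0,"claw":0},{"x":-0.15,"y":-0.003,"z":0.533,"turn":0,"claw":0},{"x":-0.15,"y":-0.003,"z":0.533,"turn":0,"claw":0},{"x":-0.15,"y":-0.003,"z":0.533,"turn":0,"claw":0}], squeeze=30)

```text
time_s: 21.6
tcp_pos: [0.5417, -0.3526, 0.0541]
tcp_rot: [[0.003, 1.0, 0.002], [1.0, -0.003, -0.001], [-0.001, 0.002, -1.0]]
wrist_force: [-0.3, 0.3, 5.3]
width: 0.0169
finger_force: 30.0
```

Emit:
play_rows(targets=[{"x":0,"y":0,"z":-0.1,"turn":0,"claw":0},{"x":0,"y":0,"z":-0.2,"turn":0,"claw":0},{"x":0,"y":0,"z":-0.3,"turn":0,"claw":0},{"x":0,"y":0,"z":-0.4,"turn":0,"claw":0},{"x":0.1,"y":0,"z":-0.5,"turn":0,"claw":0},{"x":0.2,"y":0.02,"z":-0.58,"turn":0,"claw":0},{"x":0.3,"y":0.04,"z":-0.58,"turn":0,"claw":0},{"x":0.4,"y":0.06,"z":-0.58,"turn":0,"claw":0},{"x":0.5,"y":0.08,"z":-0.58,"turn":0,"claw":0},{"x":0.6,"y":0.1,"z":-0.58,"turn":0,"claw":0},{"x":0.7,"y":0.12,"z":-0.58,"turn":0,"claw":0},{"x":0.8,"y":0.123,"z":-0.58,"turn":0,"claw":0},{"x":0.9,"y":0.123,"z":-0.58,"turn":0,"claw":0},{"x":1,"y":0.123,"z":-0.58,"turn":0,"claw":0}])

```text
time_s: 22.77
tcp_pos: [0.5783, -0.0508, 0.2262]
tcp_rot: [[0.003, 1.0, -0.001], [1.0, -0.003, 0.0], [0.0, -0.001, -1.0]]
wrist_force: [0.9, -0.5, -0.9]
width: 0.0173
finger_force: 30.0
```

Emit:
play_rows(targets=[{"x":0.1,"y":0,"z":0,"turn":0,"claw":0},{"x":0.2,"y":0,"z":0,"turn":0,"claw":0},{"x":0.3,"y":0,"z":0,"turn":0,"claw":0},{"x":0.4,"y":0,"z":0,"turn":0,"claw":0},{"x":0.5,"y":0,"z":0,"turn":0,"claw":0},{"x":0.6,"y":0,"z":0,"turn":0,"claw":0},{"x":0.7,"y":0,"z":0,"turn":0,"claw":0},{"x":0.8,"y":0,"z":0,"turn":0,"claw":0},{"x":0.9,"y":0,"z":0,"turn":0,"claw":0},{"x":0.945,"y":0,"z":0,"turn":0,"claw":0},{"x":0.945,"y":0,"z":0,"turn":0,"claw":0},{"x":0.945,"y":0,"z":0,"turn":0,"claw":0}])

```text
time_s: 23.77
tcp_pos: [0.5794, 0.2302, 0.2262]
tcp_rot: [[0.003, 1.0, -0.001], [1.0, -0.003, -0.002], [-0.002, -0.001, -1.0]]
wrist_force: [0.5, -1.4, -0.6]
width: 0.0168
finger_force: 30.0
```

```bash
python3 - <<'E'
from h import *
import pickle
from scipy.optimize import least_squares
np.set_printoptions(precision=4,suppress=True)
st(); print(go([.578,.232,.104],np.pi/2))
d=grab("wrist"); cv2.imwrite("pics/w3.png",cv2.resize(d["image"][:,:,::-1],(800,600),interpolation=2)); pickle.dump(d,open("w3.pkl","wb"))
E
```

```text
23.7667 [0.5794 0.2302 0.2262] [[0.003, 1.0, -0.001], [1.0, -0.003, -0.002], [-0.002, -0.001, -1.0]] 0.016843722994195936 [ 0.5 -1.4 -0.6]
[0.0069, -0.0044, 0.4072, np.float64(-0.005)]
```

View pics/w3.png

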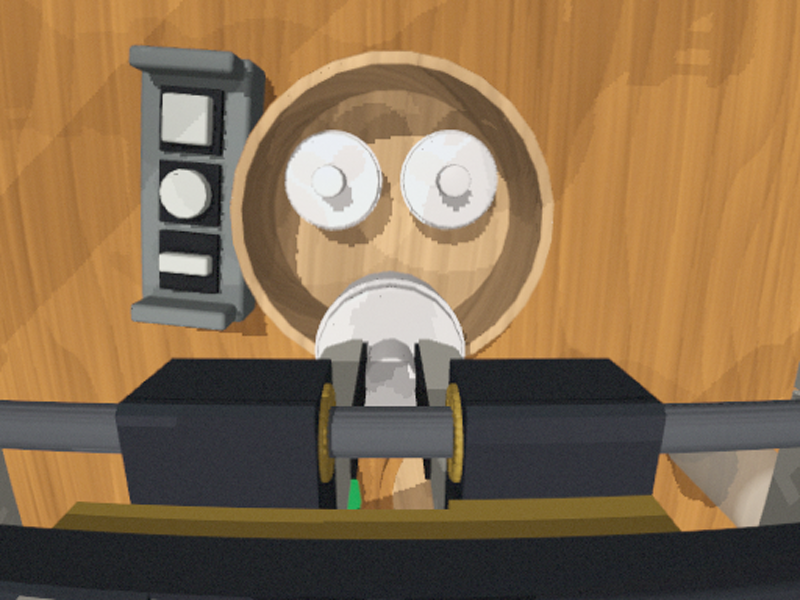

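Two cups stand upright in the tier (knobs 328,181 and 454,181); keys bar (185,264), round (185,193), square (186,119) fully visible; tier rim circle about (392,205).

```bash
python3 - <<'E'
from h import *
import pickle
from scipy.optimize import least_squares
np.set_printoptions(precision=4,suppress=True)
d=pickle.load(open("w3.pkl","rb"))
f=lambda p,z: px2w(d,np.array(p)*.64,z)
r=f([(232,205),(392,51),(552,205),(280,92),(505,92),(262,292),(527,290)],.130)[:,:2]
s=least_squares(lambda q:np.hypot(*(r-q[:2]).T)-q[2],[.59,.26,.088]); print("tier",s.x,s.fun)
print("cups",f([(333,180),(449,180)],.098)); print("knobs",f([(328,181),(454,181)],.12))
print("keys bar,round,square",f([(185,264),(185,193),(186,119)],.056))
E
```

```text
tier [0.5803 0.2757 0.0852] [ 0.0014 -0.002   0.0005  0.0009  0.0006 -0.0013 -0.0001]
cups [[0.545  0.2948 0.098 ]
 [0.6137 0.2946 0.098 ]]
knobs [[0.5448 0.2944 0.12  ]
 [0.6139 0.2942 0.12  ]]
keys bar,round,square [[0.4326 0.2374 0.056 ]
 [0.4373 0.2871 0.056 ]
 [0.4421 0.3361 0.056 ]]
```

Emit:
play_rows(targets=[{"x":0.005,"y":-0.003,"z":0.1,"turn":0,"claw":0},{"x":0.005,"y":-0.003,"z":0.2,"turn":0,"claw":0},{"x":0.005,"y":-0.003,"z":0.27,"turn":0,"claw":0},{"x":0.005,"y":-0.003,"z":0.32,"turn":0,"claw":0},{"x":0.005,"y":-0.003,"z":0.36,"turn":0,"claw":0},{"x":0.005,"y":-0.003,"z":0.39,"turn":0,"claw":0},{"x":0.005,"y":-0.003,"z":0.407,"turn":0,"claw":0},{"x":0.005,"y":-0.003,"z":0.407,"turn":0,"claw":0},{"x":0.005,"y":-0.003,"z":0.407,"turn":0,"claw":0}])

```text
time_s: 24.57
tcp_pos: [0.5798, 0.2319, 0.1055]
tcp_rot: [[0.004, 1.0, 0.002], [1.0, -0.004, 0.0], [0.0, 0.002, -1.0]]
wrist_force: [0.3, -0.2, -0.7]
width: 0.0171
finger_force: 30.0
```

Emit:
play_rows(targets=[{"x":0,"y":0,"z":0,"turn":0,"claw":0.25},{"x":0,"y":0,"z":0,"turn":0,"claw":0.32},{"x":0,"y":0,"z":0,"turn":0,"claw":0.32},{"x":0,"y":0,"z":0,"turn":0,"claw":0.32},{"x":0,"y":0,"z":-0.08,"turn":0,"claw":0.32},{"x":0,"y":0,"z":-0.16,"turn":0,"claw":0.32},{"x":0,"y":0,"z":-0.26,"turn":0,"claw":0.32},{"x":0,"y":0,"z":-0.36,"turn":0,"claw":0.32},{"x":0,"y":0,"z":-0.36,"turn":0,"claw":0.5}])

```text
time_s: 25.32
tcp_pos: [0.5828, 0.2335, 0.2196]
tcp_rot: [[0.003, 1.0, 0.013], [1.0, -0.003, 0.005], [0.005, 0.012, -1.0]]
wrist_force: [1.9, -0.1, 0.5]
width: 0.0329
finger_force: 0.0
```

```bash
python3 - <<'E'
from h import *
st(); print(go([.69,-.04,.21],np.pi))
E
```

```text
25.3167 [0.5828 0.2335 0.2196] [[0.003, 1.0, 0.013], [1.0, -0.003, 0.005], [0.005, 0.012, -1.0]] 0.03289571787626267 [ 1.9 -0.1  0.5]
[-0.9106, 0.3598, 0.0323, np.float64(-3.148)]
```

Emit:
play_rows(targets=[{"x":-1,"y":0.27,"z":0,"turn":0,"claw":0.5},{"x":-1,"y":0.27,"z":0,"turn":0,"claw":0.5},{"x":-1,"y":0.27,"z":0,"turn":0,"claw":0.5},{"x":-1,"y":0.27,"z":0,"turn":0,"claw":0.5},{"x":-1,"y":0.27,"z":0,"turn":0,"claw":0.5},{"x":-1,"y":0.27,"z":0,"turn":0,"claw":0.5},{"x":-1,"y":0.27,"z":0,"turn":0,"claw":0.5},{"x":-1,"y":0.27,"z":0,"turn":0,"claw":0.5},{"x":-1,"y":0.27,"z":0,"turn":0,"claw":0.5},{"x":-1,"y":0.27,"z":0,"turn":0,"claw":0.5}])

```text
time_s: 26.15
tcp_pos: [0.6587, -0.0693, 0.2122]
tcp_rot: [[0.006, 1.0, -0.001], [1.0, -0.006, -0.0], [-0.0, -0.001, -1.0]]
wrist_force: [-0.3, 0.7, 0.9]
width: 0.0464
finger_force: 0.0
```

```bash
python3 - <<'E'
from h import *
import pickle
st()
d=grab("wrist"); cv2.imwrite("pics/w4.png",cv2.resize(d["image"][:,:,::-1],(800,600),interpolation=2)); pickle.dump(d,open("w4.pkl","wb"))
E
```

```text
26.15 [ 0.6587 -0.0693  0.2122] [[0.006, 1.0, -0.001], [1.0, -0.006, -0.0], [-0.0, -0.001, -1.0]] 0.04641939500308102 [-0.3  0.7  0.9]
```

View pics/w4.png

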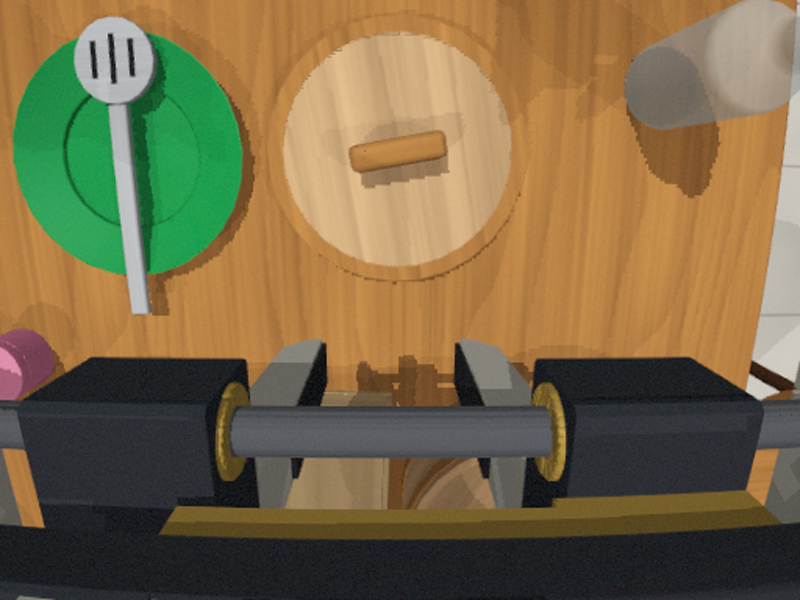

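Lid at (397,148) with handle from (350,159) to (446,144); spoon lies across the plate, bowl (115,60), end (141,312), plate centre (128,152).

```bash
python3 - <<'E'
from h import *
import pickle
from scipy.optimize import least_squares
np.set_printoptions(precision=4,suppress=True)
d=pickle.load(open("w4.pkl","rb"))
f=lambda p,z: px2w(d,np.array(p)*.64,z)
h=f([(350,159),(446,143)],.042); print("handle",h,h.mean(0),np.hypot(*(h[1]-h[0])[:2]),"yaw",np.arctan2(*(h[1]-h[0])[[1,0]]))
r=f([(267,140),(395,12),(525,150),(397,282),(305,55),(488,55),(307,240),(488,245)],.010)[:,:2]
s=least_squares(lambda q:np.hypot(*(r-q[:2]).T)-q[2],[.66,.01,.095]); print("lid",s.x,s.fun)
b=f([(115,60),(141,312)],.022);b=b[:,:2]; u=(b[0]-b[1])/np.linalg.norm(b[0]-b[1]); print("spoon",np.linalg.norm(b[0]-b[1]),b,b[0]-.065*u)
r=f([(13,155),(128,33),(243,155),(50,65),(210,65),(205,250),(60,250)],.018)[:,:2]
s2=least_squares(lambda q:np.hypot(*(r-q[:2]).T)-q[2],[.46,.01,.09]); print("plate",s2.x,s2.fun)
yaw=np.pi+np.arctan2(*(h[1]-h[0])[[1,0]])
print(go([h[:,0].mean(),h[:,1].mean()-.002,.19],yaw))
E
```

```text
handle [[0.6315 0.0093 0.042 ]
 [0.6958 0.0194 0.042 ]] [0.6637 0.0143 0.042 ] 0.06504600486403643 yaw 0.15550291390462334
lid [0.6637 0.0143 0.0954] [ 0.0005  0.0018 -0.0013  0.001  -0.0004 -0.0012 -0.0019  0.0015]
spoon 0.18441389299524846 [[ 0.4645  0.0824]
 [ 0.4638 -0.102 ]] [0.4643 0.0174]
plate [0.4634 0.0134 0.0895] [ 0.0014 -0.0012 -0.0007 -0.0027  0.0039 -0.0021  0.0014]
[0.2631, 0.0156, 0.0744, np.float64(-3.458)]
```

Emit:
play_rows(targets=[{"x":0.26,"y":0.015,"z":0,"turn":-1,"claw":0.5},{"x":0.26,"y":0.015,"z":0,"turn":-1,"claw":0.5},{"x":0.26,"y":0.015,"z":0,"turn":-1,"claw":0.5},{"x":0.26,"y":0.015,"z":0,"turn":-1,"claw":0.5}])

```text
time_s: 26.53
tcp_pos: [0.6633, 0.0191, 0.2123]
tcp_rot: [[-0.492, 0.87, -0.001], [0.87, 0.492, 0.005], [0.004, 0.002, -1.0]]
wrist_force: [0.2, -1.4, 0.2]
width: 0.0465
finger_force: 0.0
```

Emit:
play_rows(targets=[{"x":0,"y":0,"z":0,"turn":-1,"claw":0.5},{"x":0,"y":0,"z":0,"turn":-1,"claw":0.5},{"x":0,"y":0,"z":0,"turn":-1,"claw":0.5},{"x":0,"y":0,"z":0,"turn":-1,"claw":0.5}])

```text
time_s: 26.87
tcp_pos: [0.6632, 0.0141, 0.2127]
tcp_rot: [[-0.846, 0.534, -0.0], [0.534, 0.846, 0.002], [0.001, 0.001, -1.0]]
wrist_force: [0.7, 0.5, -0.4]
width: 0.0463
finger_force: 0.0
```

Emit:
play_rows(targets=[{"x":0,"y":0,"z":0,"turn":-1,"claw":0.5},{"x":0,"y":0,"z":0,"turn":-1,"claw":0.5},{"x":0,"y":0,"z":0,"turn":-1,"claw":0.5},{"x":0,"y":0,"z":0,"turn":-1,"claw":0.5}])

```text
time_s: 27.2
tcp_pos: [0.6631, 0.014, 0.2127]
tcp_rot: [[-0.998, 0.063, -0.0], [0.063, 0.998, 0.002], [0.0, 0.002, -1.0]]
wrist_force: [-0.3, -0.2, -0.3]
width: 0.0465
finger_force: 0.0
```

Emit:
play_rows(targets=[{"x":0,"y":0,"z":0,"turn":-0.45,"claw":0.5},{"x":0,"y":0,"z":0,"turn":-0.45,"claw":0.5},{"x":0,"y":0,"z":0,"turn":-0.45,"claw":0.5},{"x":0,"y":0,"z":0,"turn":-0.45,"claw":0.5},{"x":0,"y":0,"z":0,"turn":-0.45,"claw":0.5}])

```text
time_s: 27.62
tcp_pos: [0.6634, 0.0121, 0.2127]
tcp_rot: [[-0.989, -0.151, -0.0], [-0.151, 0.989, 0.001], [0.0, 0.001, -1.0]]
wrist_force: [-0.3, -0.1, 0.2]
width: 0.0466
finger_force: 0.0
```

```bash
python3 - <<'E'
from h import *
st(); print(go([.6637,.0133,.017],.1555-np.pi))
import pickle
# lid unmoved? compare scene image with a template from before
a=grab("side"); cv2.imwrite("pics/chk.png",a["image"][:,:,::-1])
E
```

```text
27.6167 [0.6634 0.0121 0.2127] [[-0.989, -0.151, -0.0], [-0.151, 0.989, 0.001], [0.0, 0.001, -1.0]] 0.04655077018863894 [-0.3 -0.1  0.2]
[-0.0016, 0.0034, 0.6522, np.float64(-0.008)]
```

Emit:
play_rows(targets=[{"x":0,"y":0.003,"z":0.13,"turn":0,"claw":0.5},{"x":0,"y":0.003,"z":0.26,"turn":0,"claw":0.5},{"x":0,"y":0.003,"z":0.39,"turn":0,"claw":0.5},{"x":0,"y":0.003,"z":0.5,"turn":0,"claw":0.5},{"x":0,"y":0.003,"z":0.57,"turn":0,"claw":0.5},{"x":0,"y":0.003,"z":0.62,"turn":0,"claw":0.5},{"x":0,"y":0.003,"z":0.648,"turn":0,"claw":0.5},{"x":0,"y":0.003,"z":0.648,"turn":0,"claw":0.5},{"x":0,"y":0.003,"z":0.648,"turn":0,"claw":0.2},{"x":0,"y":0.003,"z":0.648,"turn":0,"claw":0},{"x":0,"y":0.003,"z":0.648,"turn":0,"claw":0},{"x":0,"y":0.003,"z":0.648,"turn":0,"claw":0},{"x":0,"y":0.003,"z":0.648,"turn":0,"claw":0},{"x":0,"y":0.003,"z":0.648,"turn":0,"claw":0}], squeeze=45)

```text
time_s: 28.83
tcp_pos: [0.6642, 0.0125, 0.0195]
tcp_rot: [[-0.988, -0.152, 0.002], [-0.152, 0.988, 0.001], [-0.002, 0.001, -1.0]]
wrist_force: [-1.0, 1.1, 4.0]
width: 0.0177
finger_force: 45.0
```

Emit:
play_rows(targets=[{"x":0,"y":0,"z":-0.08,"turn":0,"claw":0},{"x":0,"y":0,"z":-0.18,"turn":0,"claw":0},{"x":0,"y":0,"z":-0.28,"turn":0,"claw":0},{"x":0,"y":0,"z":-0.38,"turn":0,"claw":0},{"x":0,"y":0,"z":-0.48,"turn":0,"claw":0},{"x":0,"y":0,"z":-0.58,"turn":0,"claw":0},{"x":0,"y":0.05,"z":-0.67,"turn":0,"claw":0},{"x":0.03,"y":0.15,"z":-0.67,"turn":0,"claw":0},{"x":0.06,"y":0.25,"z":-0.67,"turn":0,"claw":0},{"x":0.09,"y":0.35,"z":-0.67,"turn":0,"claw":0},{"x":0.12,"y":0.45,"z":-0.67,"turn":0,"claw":0},{"x":0.145,"y":0.55,"z":-0.67,"turn":0,"claw":0},{"x":0.145,"y":0.65,"z":-0.67,"turn":0,"claw":0},{"x":0.145,"y":0.75,"z":-0.67,"turn":0,"claw":0},{"x":0.145,"y":0.84,"z":-0.67,"turn":0,"claw":0},{"x":0.145,"y":0.895,"z":-0.67,"turn":0,"claw":0},{"x":0.145,"y":0.895,"z":-0.67,"turn":0,"claw":0},{"x":0.145,"y":0.895,"z":-0.67,"turn":0,"claw":0}])

```text
time_s: 30.33
tcp_pos: [0.579, 0.2707, 0.2183]
tcp_rot: [[-0.988, -0.153, -0.002], [-0.153, 0.988, -0.001], [0.002, -0.001, -1.0]]
wrist_force: [1.0, -0.4, -2.1]
width: 0.0179
finger_force: 44.9
```

```bash
python3 - <<'E'
from h import *
np.set_printoptions(precision=4,suppress=True)
st(); print(go([.580,.2715,.142]))
a=grab("scene");b=grab("side")
im=cv2.hconcat([cv2.resize(a["image"][90:210,270:400],(433,400),interpolation=2),cv2.resize(b["image"][160:330,110:256],(344,400),interpolation=2)])
cv2.imwrite("pics/c4.png",im[:,:,::-1])
E
```

```text
30.3333 [0.579  0.2707 0.2183] [[-0.988, -0.153, -0.002], [-0.153, 0.988, -0.001], [0.002, -0.001, -1.0]] 0.017855761045782743 [ 1.  -0.4 -2.1]
[-0.0042, 0.0023, 0.2542]
```

View pics/c4.png

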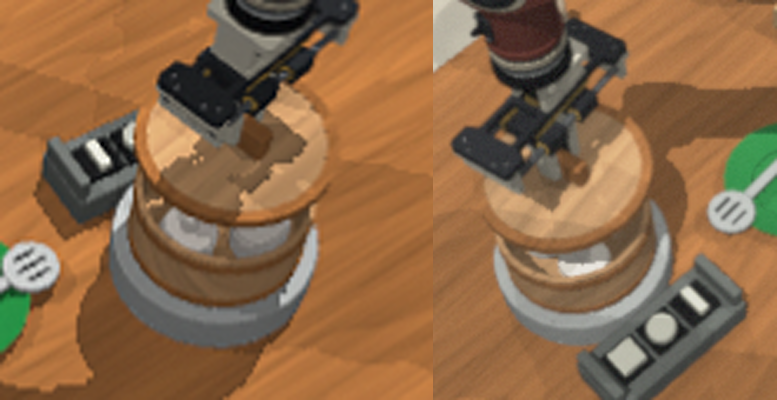

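Lid hangs level above the tier, centred in both views.

Emit:
play_rows(targets=[{"x":-0.004,"y":0.002,"z":0.06,"turn":0,"claw":0},{"x":-0.004,"y":0.002,"z":0.12,"turn":0,"claw":0},{"x":-0.004,"y":0.002,"z":0.17,"turn":0,"claw":0},{"x":-0.004,"y":0.002,"z":0.2,"turn":0,"claw":0},{"x":-0.004,"y":0.002,"z":0.22,"turn":0,"claw":0},{"x":-0.004,"y":0.002,"z":0.231,"turn":0,"claw":0},{"x":-0.004,"y":0.002,"z":0.231,"turn":0,"claw":0},{"x":-0.004,"y":0.002,"z":0.231,"turn":0,"claw":0}])

```text
time_s: 31.1
tcp_pos: [0.5819, 0.2709, 0.1508]
tcp_rot: [[-0.989, -0.15, 0.002], [-0.15, 0.989, 0.001], [-0.002, 0.0, -1.0]]
wrist_force: [0.0, -0.4, -2.2]
width: 0.0178
finger_force: 44.9
```

Emit:
play_rows(targets=[{"x":0,"y":0,"z":0,"turn":0,"claw":0.25},{"x":0,"y":0,"z":0,"turn":0,"claw":0.35},{"x":0,"y":0,"z":0,"turn":0,"claw":0.4},{"x":0,"y":0,"z":0,"turn":0,"claw":0.4},{"x":0,"y":0,"z":0,"turn":0,"claw":0.4},{"x":0,"y":0,"z":-0.06,"turn":0,"claw":0.4},{"x":0,"y":0,"z":-0.15,"turn":0,"claw":0.4},{"x":0,"y":0,"z":-0.25,"turn":0,"claw":0.4},{"x":0,"y":0,"z":-0.35,"turn":0,"claw":0.3},{"x":0,"y":0,"z":-0.35,"turn":0,"claw":0},{"x":0,"y":0,"z":-0.35,"turn":0.3,"claw":0},{"x":0,"y":0,"z":-0.35,"turn":0.3,"claw":0}])

```text
time_s: 32.1
tcp_pos: [0.5812, 0.2711, 0.2555]
tcp_rot: [[-1.0, 0.002, 0.001], [0.002, 1.0, 0.001], [-0.001, 0.001, -1.0]]
wrist_force: [-0.8, -0.4, -0.3]
width: 0.0148
finger_force: 0.0
```

```bash
python3 - <<'E'
from h import *
np.set_printoptions(precision=4,suppress=True)
st(); print(go([.4353,.285,.12],np.pi+.0))
E
```

```text
32.1 [0.5812 0.2711 0.2555] [[-1.0, 0.002, 0.001], [0.002, 1.0, 0.001], [-0.001, 0.001, -1.0]] 0.014808170339842216 [-0.8 -0.4 -0.3]
[0.487, 0.0451, 0.4512, np.float64(-0.004)]
```

Emit:
play_rows(targets=[{"x":0.12,"y":0.01,"z":0,"turn":0,"claw":0},{"x":0.24,"y":0.02,"z":0,"turn":0,"claw":0},{"x":0.36,"y":0.035,"z":0,"turn":0,"claw":0},{"x":0.49,"y":0.046,"z":0,"turn":0,"claw":0},{"x":0.49,"y":0.046,"z":0.1,"turn":0,"claw":0},{"x":0.49,"y":0.046,"z":0.2,"turn":0,"claw":0},{"x":0.49,"y":0.046,"z":0.3,"turn":0,"claw":0},{"x":0.49,"y":0.046,"z":0.4,"turn":0,"claw":0},{"x":0.49,"y":0.046,"z":0.5,"turn":0,"claw":0},{"x":0.49,"y":0.046,"z":0.5,"turn":0,"claw":0},{"x":0.49,"y":0.046,"z":0.5,"turn":0,"claw":0}])

```text
time_s: 33.02
tcp_pos: [0.4331, 0.284, 0.1038]
tcp_rot: [[-1.0, -0.003, -0.003], [-0.003, 1.0, -0.002], [0.003, -0.002, -1.0]]
wrist_force: [1.3, -0.4, 1.0]
width: 0.0004
finger_force: 0.0
```

```bash
python3 - <<'E'
from h import *
np.set_printoptions(precision=4,suppress=True)
s=st(); print(s["finger_force"],go([.434,.285,.05]))
a=grab("scene");b=grab("side")
im=cv2.hconcat([cv2.resize(a["image"][90:210,220:370],(500,400),interpolation=2),cv2.resize(b["image"][180:330,130:242],(299,400),interpolation=2)])
cv2.imwrite("pics/c5.png",im[:,:,::-1])
E
```

```text
33.0167 [0.4331 0.284  0.1038] [[-1.0, -0.003, -0.003], [-0.003, 1.0, -0.002], [0.003, -0.002, -1.0]] 0.00039774061028005994 [ 1.3 -0.4  1. ]
0.0 [-0.0034, 0.0038, 0.1795]
```

View pics/c5.png

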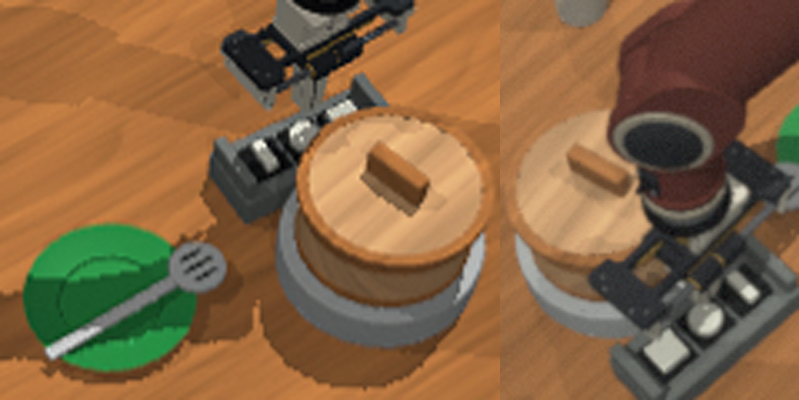

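Lid lies flat on the tier; but the spoon (bowl 197,267, end 50,352; plate centre 112,295) looks shifted — measuring.

```bash
python3 - <<'E'
from h import *
from scipy.optimize import least_squares
np.set_printoptions(precision=4,suppress=True)
a=grab("scene")
c=lambda p: np.array(p)/3.3333+[220,90]
b=px2w(a,c([(197,267),(50,352)]),.023)[:,:2]; u=(b[0]-b[1])/np.linalg.norm(b[0]-b[1]); print("spoon",b,np.linalg.norm(b[0]-b[1]),b[0]-.065*u)
r=px2w(a,c([(25,300),(198,300),(110,225),(112,371)]),.018)[:,:2]; print("plate",r,r.mean(0))
r=px2w(a,c([(298,190),(492,195),(385,110),(400,268),(325,130),(470,130),(330,250),(465,250)]),.135)[:,:2]
s=least_squares(lambda q:np.hypot(*(r-q[:2]).T)-q[2],[.58,.27,.095]); print("lid",s.x,s.fun)
h=px2w(a,c([(368,147),(428,187)]),.172); print(h,h.mean(0))
E
```

```text
spoon [[ 0.4917  0.1065]
 [ 0.4886 -0.0736]] 0.18019330792969931 [0.4906 0.0416]
plate [[ 0.4202 -0.0586]
 [ 0.5221  0.0855]
 [ 0.394   0.0656]
 [ 0.5399 -0.034 ]] [0.4691 0.0146]
lid [0.5847 0.2727 0.0964] [-0.0012 -0.0044 -0.0025 -0.0011 -0.002   0.0075  0.0049 -0.0011]
[[0.5515 0.2589 0.172 ]
 [0.6208 0.2746 0.172 ]] [0.5862 0.2668 0.172 ]
```

The spoon was knocked about 25 mm in x and y, so I'll re-centre it before any key press.

Emit:
play_rows(targets=[{"x":0,"y":0,"z":-0.13,"turn":0,"claw":0.3},{"x":0,"y":0,"z":-0.26,"turn":0,"claw":0.4},{"x":0,"y":0,"z":-0.38,"turn":0,"claw":0.4},{"x":0,"y":-0.13,"z":-0.38,"turn":0,"claw":0.4},{"x":0,"y":-1,"z":-0.38,"turn":1,"claw":0.4},{"x":0,"y":-1,"z":-0.38,"turn":1,"claw":0.4},{"x":0,"y":-1,"z":-0.38,"turn":1,"claw":0.4},{"x":0,"y":-1,"z":-0.38,"turn":1,"claw":0.4},{"x":0,"y":-1,"z":-0.38,"turn":1,"claw":0.4},{"x":0,"y":-1,"z":-0.38,"turn":1,"claw":0.4},{"x":0,"y":-1,"z":-0.38,"turn":1,"claw":0.4}])

```text
time_s: 34.08
tcp_pos: [0.4347, -0.0228, 0.2213]
tcp_rot: [[-0.873, 0.487, 0.005], [0.487, 0.873, -0.003], [-0.006, -0.001, -1.0]]
wrist_force: [0.5, -0.3, 0.3]
width: 0.0371
finger_force: 0.0
```

Emit:
play_rows(targets=[{"x":0,"y":0,"z":0,"turn":1,"claw":0.4},{"x":0,"y":0,"z":0,"turn":1,"claw":0.4},{"x":0,"y":0,"z":0,"turn":1,"claw":0.4},{"x":0,"y":0,"z":0,"turn":1,"claw":0.4},{"x":0,"y":0,"z":0,"turn":1,"claw":0.4}])

```text
time_s: 34.5
tcp_pos: [0.4353, -0.0153, 0.2207]
tcp_rot: [[-0.54, 0.842, 0.004], [0.842, 0.54, 0.001], [-0.002, 0.004, -1.0]]
wrist_force: [0.5, 0.5, 0.7]
width: 0.0371
finger_force: 0.0
```

Emit:
play_rows(targets=[{"x":0,"y":0,"z":0,"turn":1,"claw":0.4},{"x":0,"y":0,"z":0,"turn":1,"claw":0.4},{"x":0,"y":0,"z":0,"turn":1,"claw":0.4},{"x":0,"y":0,"z":0,"turn":1,"claw":0.4},{"x":0,"y":0,"z":0,"turn":1,"claw":0.4}])

```text
time_s: 34.92
tcp_pos: [0.4351, -0.0152, 0.2201]
tcp_rot: [[-0.074, 0.997, 0.003], [0.997, 0.074, 0.0], [0.0, 0.003, -1.0]]
wrist_force: [-0.4, 0.1, 0.2]
width: 0.037
finger_force: 0.0
```

```bash
python3 - <<'E'
from h import *
st();print(go([.485,-.08,.215],np.pi/2))
E
```

```text
34.9167 [ 0.4351 -0.0152  0.2201] [[-0.074, 0.997, 0.003], [0.997, 0.074, 0.0], [0.0, 0.003, -1.0]] 0.036978616101920415 [-0.4  0.1  0.2]
[-0.2278, 0.15, 0.0174, np.float64(0.147)]
```

Emit:
play_rows(targets=[{"x":-0.1,"y":0.08,"z":0.02,"turn":0.15,"claw":0.4},{"x":-0.23,"y":0.15,"z":0.02,"turn":0.15,"claw":0.4},{"x":-0.23,"y":0.15,"z":0.02,"turn":0.15,"claw":0.4},{"x":-0.23,"y":0.15,"z":0.02,"turn":0.15,"claw":0.4},{"x":-0.23,"y":0.15,"z":0.02,"turn":0.15,"claw":0.4}])

```text
time_s: 35.33
tcp_pos: [0.484, -0.0807, 0.2132]
tcp_rot: [[0.0, 1.0, -0.0], [1.0, -0.0, 0.001], [0.001, -0.0, -1.0]]
wrist_force: [-0.8, -0.0, 0.5]
width: 0.0374
finger_force: 0.0
```

```bash
python3 - <<'E'
from h import *
import pickle
st()
d=grab("wrist"); cv2.imwrite("pics/w5.png",cv2.resize(d["image"][:,:,::-1],(800,600),interpolation=2)); pickle.dump(d,open("w5.pkl","wb"))
E
```

```text
35.3333 [ 0.484  -0.0807  0.2132] [[0.0, 1.0, -0.0], [1.0, -0.0, 0.001], [0.001, -0.0, -1.0]] 0.037367669937122455 [-0.8 -0.   0.5]
```

View pics/w5.png

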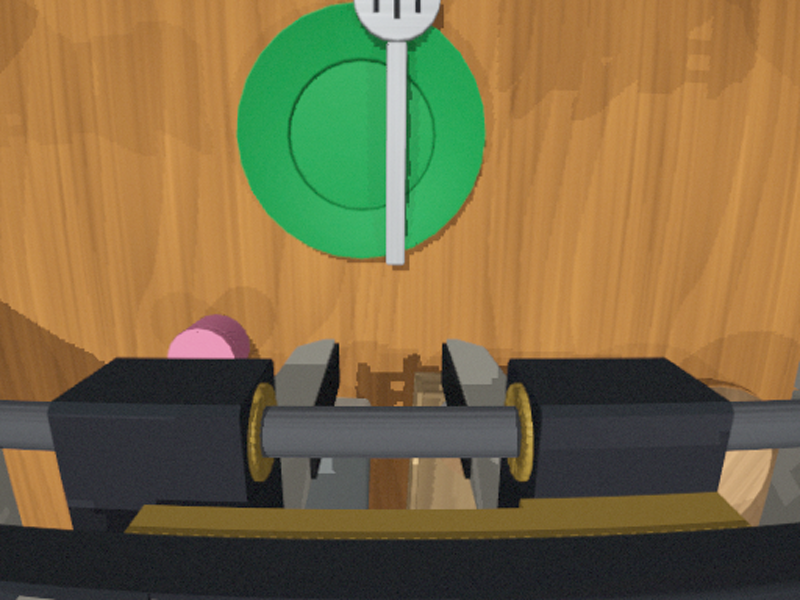

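Spoon lies parallel to y at column ~396, handle end (396,263), bowl edge (397,42); plate centre (361,132).

```bash
python3 - <<'E'
from h import *
import pickle
from scipy.optimize import least_squares
np.set_printoptions(precision=4,suppress=True)
d=pickle.load(open("w5.pkl","rb"))
f=lambda p,z: px2w(d,np.array(p)*.64,z)
b=f([(397,45),(396,263)],.024)[:,:2]; print("spoon",b, b[1]+[0,.12])
r=f([(237,132),(485,132),(361,259),(270,45),(455,45),(272,225),(450,222)],.018)[:,:2]
s2=least_squares(lambda q:np.hypot(*(r-q[:2]).T)-q[2],[.46,.01,.09]); print("plate",s2.x,s2.fun)
print(go([b[:,0].mean(),b[1,1]+.118,.014],np.pi/2))
E
```

```text
spoon [[ 0.4881  0.0749]
 [ 0.4878 -0.0761]] [0.4878 0.0439]
plate [0.4622 0.0145 0.0896] [-0.0006 -0.0005 -0.0011 -0.0009  0.0013  0.002  -0.0002]
[0.4049, 0.0141, 0.6645, np.float64(0.002)]
```

Emit:
play_rows(targets=[{"x":0.12,"y":0.014,"z":0.05,"turn":0,"claw":0.35},{"x":0.24,"y":0.014,"z":0.15,"turn":0,"claw":0.35},{"x":0.36,"y":0.014,"z":0.25,"turn":0,"claw":0.35},{"x":0.405,"y":0.014,"z":0.35,"turn":0,"claw":0.35},{"x":0.405,"y":0.014,"z":0.45,"turn":0,"claw":0.35},{"x":0.405,"y":0.014,"z":0.55,"turn":0,"claw":0.35},{"x":0.405,"y":0.014,"z":0.61,"turn":0,"claw":0.35},{"x":0.405,"y":0.014,"z":0.655,"turn":0,"claw":0.35},{"x":0.405,"y":0.014,"z":0.655,"turn":0,"claw":0.35},{"x":0.405,"y":0.014,"z":0.655,"turn":0,"claw":0.2},{"x":0.405,"y":0.014,"z":0.655,"turn":0,"claw":0},{"x":0.405,"y":0.014,"z":0.655,"turn":0,"claw":0},{"x":0.405,"y":0.014,"z":0.655,"turn":0,"claw":0},{"x":0.405,"y":0.014,"z":0.655,"turn":0,"claw":0},{"x":0.405,"y":0.014,"z":0.655,"turn":0,"claw":0}], squeeze=20)

```text
time_s: 36.63
tcp_pos: [0.4895, 0.0409, 0.0176]
tcp_rot: [[0.002, 1.0, 0.002], [1.0, -0.002, 0.001], [0.001, 0.002, -1.0]]
wrist_force: [-1.2, 1.0, 6.4]
width: 0.0138
finger_force: 20.0
```

Emit:
play_rows(targets=[{"x":0,"y":0,"z":-0.06,"turn":0,"claw":0},{"x":0,"y":0,"z":-0.1,"turn":0,"claw":0},{"x":-0.05,"y":-0.04,"z":-0.1,"turn":0,"claw":0},{"x":-0.095,"y":-0.083,"z":-0.1,"turn":0,"claw":0},{"x":-0.095,"y":-0.083,"z":-0.1,"turn":0,"claw":0},{"x":-0.095,"y":-0.083,"z":-0.06,"turn":0,"claw":0},{"x":-0.095,"y":-0.083,"z":-0.03,"turn":0,"claw":0},{"x":-0.095,"y":-0.083,"z":0,"turn":0,"claw":0},{"x":-0.095,"y":-0.083,"z":0,"turn":0,"claw":0},{"x":-0.095,"y":-0.083,"z":0,"turn":0,"claw":0}])

```text
time_s: 37.47
tcp_pos: [0.464, 0.0125, 0.0158]
tcp_rot: [[0.002, 1.0, -0.001], [1.0, -0.002, 0.0], [0.0, -0.001, -1.0]]
wrist_force: [0.2, 0.2, -1.0]
width: 0.0136
finger_force: 20.0
```

Emit:
play_rows(targets=[{"x":0,"y":0,"z":0,"turn":0,"claw":0.2},{"x":0,"y":0,"z":0,"turn":0,"claw":0.3},{"x":0,"y":0,"z":0,"turn":0,"claw":0.35},{"x":0,"y":0,"z":0,"turn":0,"claw":0.35},{"x":0,"y":0,"z":0,"turn":0,"claw":0.35},{"x":0,"y":0,"z":-0.1,"turn":0,"claw":0.35},{"x":0,"y":0,"z":-0.2,"turn":0,"claw":0.35},{"x":0,"y":0,"z":-0.4,"turn":0,"claw":0.3},{"x":0,"y":0,"z":-0.65,"turn":-0.25,"claw":0},{"x":0,"y":0,"z":-0.65,"turn":-0.5,"claw":0},{"x":0,"y":0,"z":-0.65,"turn":-0.75,"claw":0},{"x":0,"y":0,"z":-0.65,"turn":-1,"claw":0},{"x":0,"y":0,"z":-0.65,"turn":-1,"claw":0}])

```text
time_s: 38.55
tcp_pos: [0.4643, 0.0121, 0.2128]
tcp_rot: [[-0.479, 0.878, 0.003], [0.878, 0.479, 0.001], [-0.001, 0.003, -1.0]]
wrist_force: [0.4, 0.3, 0.4]
width: 0.0016
finger_force: 0.0
```

Emit:
play_rows(targets=[{"x":0,"y":0,"z":0,"turn":-0.25,"claw":0},{"x":0,"y":0,"z":0,"turn":-0.5,"claw":0},{"x":0,"y":0,"z":0,"turn":-0.75,"claw":0},{"x":0,"y":0,"z":0,"turn":-1,"claw":0},{"x":0,"y":0,"z":0,"turn":-1,"claw":0}])

```text
time_s: 38.97
tcp_pos: [0.4631, 0.0119, 0.2106]
tcp_rot: [[-0.839, 0.544, -0.002], [0.544, 0.839, -0.0], [0.002, -0.001, -1.0]]
wrist_force: [0.2, 0.1, -0.2]
width: 0.0003
finger_force: 0.0
```

```bash
python3 - <<'E'
from h import *
st();print(go([.434,.285,.215],np.pi))
E
```

```text
38.9667 [0.4631 0.0119 0.2106] [[-0.839, 0.544, -0.002], [0.544, 0.839, -0.0], [0.002, -0.001, -1.0]] 0.000332905244394535 [ 0.2  0.1 -0.2]
[0.5765, 0.7113, -0.0145, np.float64(-1.15)]
```

Emit:
play_rows(targets=[{"x":0.57,"y":0.71,"z":0,"turn":-1,"claw":0},{"x":0.57,"y":0.71,"z":0,"turn":-1,"claw":0},{"x":0.57,"y":0.71,"z":0,"turn":-1,"claw":0},{"x":0.57,"y":0.71,"z":0,"turn":-1,"claw":0},{"x":0.57,"y":0.71,"z":0,"turn":-1,"claw":0},{"x":0.57,"y":0.71,"z":0,"turn":-1,"claw":0},{"x":0.57,"y":0.71,"z":0,"turn":-1,"claw":0},{"x":0.57,"y":0.71,"z":0,"turn":-1,"claw":0},{"x":0.57,"y":0.71,"z":0,"turn":-1,"claw":0},{"x":0.57,"y":0.71,"z":0,"turn":-1,"claw":0}])

```text
time_s: 39.8
tcp_pos: [0.4359, 0.2823, 0.2107]
tcp_rot: [[-0.997, 0.078, -0.001], [0.078, 0.997, -0.002], [0.001, -0.002, -1.0]]
wrist_force: [0.6, -0.1, -0.6]
width: 0.0
finger_force: 0.0
```

```bash
python3 - <<'E'
from h import *
from scipy.optimize import least_squares
np.set_printoptions(precision=4,suppress=True)
st();print(go([.434,.285,.075],np.pi))
a=grab("scene"); cv2.imwrite("pics/c6.png",cv2.resize(a["image"][90:210,220:370],(500,400),interpolation=2)[:,:,::-1])
E
```

```text
39.8 [0.4359 0.2823 0.2107] [[-0.997, 0.078, -0.001], [0.078, 0.997, -0.002], [0.001, -0.002, -1.0]] 4.8843525612397864e-05 [ 0.6 -0.1 -0.6]
[0.0066, 0.0096, 0.4524, np.float64(-0.156)]
```

View pics/c6.png

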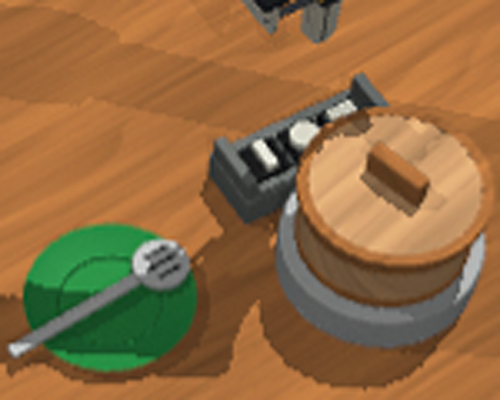

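Spoon is centred again, lid flat, keys up. Now the presses: round first.

Emit:
play_rows(targets=[{"x":0.007,"y":0.009,"z":0.1,"turn":-0.16,"claw":0},{"x":0.007,"y":0.009,"z":0.2,"turn":-0.16,"claw":0},{"x":0.007,"y":0.009,"z":0.3,"turn":-0.16,"claw":0},{"x":0.007,"y":0.009,"z":0.4,"turn":-0.16,"claw":0},{"x":0.007,"y":0.009,"z":0.45,"turn":-0.16,"claw":0},{"x":0.007,"y":0.009,"z":0.45,"turn":-0.16,"claw":0},{"x":0.007,"y":0.009,"z":0.45,"turn":-0.16,"claw":0},{"x":0.007,"y":0.009,"z":0.45,"turn":-0.16,"claw":0}])

```text
time_s: 40.52
tcp_pos: [0.4352, 0.2861, 0.0776]
tcp_rot: [[-1.0, -0.004, 0.002], [-0.004, 1.0, 0.001], [-0.002, 0.001, -1.0]]
wrist_force: [-1.4, -0.1, -0.3]
width: 0.0008
finger_force: 0.0
```

Emit:
play_rows(targets=[{"x":0,"y":0,"z":0.03,"turn":0,"claw":0},{"x":0,"y":0,"z":0.06,"turn":0,"claw":0},{"x":0,"y":0,"z":0.075,"turn":0,"claw":0},{"x":0,"y":0,"z":0.09,"turn":0,"claw":0},{"x":0,"y":0,"z":0.09,"turn":0,"claw":0},{"x":0,"y":0,"z":0.09,"turn":0,"claw":0}])

```text
time_s: 41.02
tcp_pos: [0.4344, 0.2867, 0.0503]
tcp_rot: [[-1.0, -0.006, 0.001], [-0.006, 1.0, 0.0], [-0.001, 0.0, -1.0]]
wrist_force: [-0.4, -0.7, 7.5]
width: 0.0007
finger_force: 4.0
```

Emit:
play_rows(targets=[{"x":0,"y":0,"z":-0.03,"turn":0,"claw":0},{"x":0,"y":0,"z":-0.06,"turn":0,"claw":0},{"x":0,"y":0,"z":-0.08,"turn":0,"claw":0},{"x":0,"y":0,"z":-0.08,"turn":0,"claw":0},{"x":-0.015,"y":0.08,"z":-0.08,"turn":0,"claw":0},{"x":-0.015,"y":0.163,"z":-0.08,"turn":0,"claw":0},{"x":-0.015,"y":0.163,"z":-0.08,"turn":0,"claw":0},{"x":-0.015,"y":0.163,"z":-0.08,"turn":0,"claw":0}])

```text
time_s: 41.68
tcp_pos: [0.4373, 0.337, 0.0731]
tcp_rot: [[-1.0, -0.009, -0.001], [-0.009, 1.0, 0.0], [0.001, 0.0, -1.0]]
wrist_force: [0.0, 0.5, 0.4]
width: 0.0004
finger_force: 0.0
```

Emit:
play_rows(targets=[{"x":0,"y":0,"z":0.03,"turn":0,"claw":0},{"x":0,"y":0,"z":0.06,"turn":0,"claw":0},{"x":0,"y":0,"z":0.08,"turn":0,"claw":0},{"x":0,"y":0,"z":0.082,"turn":0,"claw":0},{"x":0,"y":0,"z":0.082,"turn":0,"claw":0},{"x":0,"y":0,"z":0.082,"turn":0,"claw":0}])

```text
time_s: 42.18
tcp_pos: [0.4385, 0.3343, 0.0502]
tcp_rot: [[-1.0, -0.005, 0.0], [-0.005, 1.0, -0.001], [-0.0, -0.001, -1.0]]
wrist_force: [-2.2, -2.2, 14.1]
width: 0.0008
finger_force: 7.3
```

Emit:
play_rows(targets=[{"x":0,"y":0,"z":-0.03,"turn":0,"claw":0},{"x":0,"y":0,"z":-0.06,"turn":0,"claw":0},{"x":0,"y":0,"z":-0.082,"turn":0,"claw":0},{"x":0,"y":0,"z":-0.082,"turn":0,"claw":0},{"x":0.03,"y":-0.1,"z":-0.082,"turn":0,"claw":0},{"x":0.03,"y":-0.2,"z":-0.082,"turn":0,"claw":0},{"x":0.03,"y":-0.329,"z":-0.082,"turn":0,"claw":0},{"x":0.03,"y":-0.329,"z":-0.082,"turn":0,"claw":0},{"x":0.03,"y":-0.329,"z":-0.082,"turn":0,"claw":0}])

```text
time_s: 42.93
tcp_pos: [0.4298, 0.2336, 0.073]
tcp_rot: [[-1.0, -0.001, -0.001], [-0.001, 1.0, -0.002], [0.001, -0.002, -1.0]]
wrist_force: [-0.2, 0.2, 0.2]
width: 0.0006
finger_force: 0.0
```

Emit:
play_rows(targets=[{"x":0,"y":0,"z":0.03,"turn":0,"claw":0},{"x":0,"y":0,"z":0.06,"turn":0,"claw":0},{"x":0,"y":0,"z":0.08,"turn":0,"claw":0},{"x":0,"y":0,"z":0.083,"turn":0,"claw":0},{"x":0,"y":0,"z":0.083,"turn":0,"claw":0},{"x":0,"y":0,"z":0.083,"turn":0,"claw":0}])

```text
time_s: 43.43
tcp_pos: [0.4302, 0.2384, 0.0501]
tcp_rot: [[-1.0, -0.008, 0.002], [-0.008, 1.0, 0.001], [-0.002, 0.001, -1.0]]
wrist_force: [-3.4, -2.1, 20.6]
width: 0.0006
finger_force: 9.9
```

Emit:
play_rows(targets=[{"x":0,"y":0,"z":-0.03,"turn":0,"claw":0},{"x":0,"y":0,"z":-0.06,"turn":0,"claw":0},{"x":0,"y":0,"z":-0.085,"turn":0,"claw":0},{"x":0,"y":0,"z":-0.085,"turn":0,"claw":0},{"x":-0.015,"y":0.08,"z":-0.085,"turn":0,"claw":0},{"x":-0.015,"y":0.165,"z":-0.085,"turn":0,"claw":0},{"x":-0.015,"y":0.165,"z":-0.085,"turn":0,"claw":0},{"x":-0.015,"y":0.165,"z":-0.085,"turn":0,"claw":0}])

```text
time_s: 44.1
tcp_pos: [0.4331, 0.2879, 0.0733]
tcp_rot: [[-1.0, -0.01, -0.001], [-0.01, 1.0, 0.0], [0.001, 0.0, -1.0]]
wrist_force: [-0.5, 0.2, -0.1]
width: 0.0005
finger_force: 0.0
```

Emit:
play_rows(targets=[{"x":0,"y":0,"z":0.03,"turn":0,"claw":0},{"x":0,"y":0,"z":0.06,"turn":0,"claw":0},{"x":0,"y":0,"z":0.08,"turn":0,"claw":0},{"x":0,"y":0,"z":0.084,"turn":0,"claw":0},{"x":0,"y":0,"z":0.084,"turn":0,"claw":0},{"x":0,"y":0,"z":0.084,"turn":0,"claw":0}])

```text
time_s: 44.6
tcp_pos: [0.4342, 0.285, 0.0502]
tcp_rot: [[-1.0, -0.005, 0.0], [-0.005, 1.0, -0.001], [-0.0, -0.001, -1.0]]
wrist_force: [-2.4, -2.8, 17.3]
width: 0.0002
finger_force: 8.2
```

Emit:
play_rows(targets=[{"x":0,"y":0,"z":-0.05,"turn":0,"claw":0},{"x":0,"y":0,"z":-0.15,"turn":0,"claw":0},{"x":0,"y":0,"z":-0.25,"turn":0,"claw":0},{"x":0,"y":0,"z":-0.35,"turn":0,"claw":0},{"x":0,"y":0,"z":-0.45,"turn":0,"claw":0},{"x":0,"y":0,"z":-0.55,"turn":0,"claw":0},{"x":0,"y":0,"z":-0.65,"turn":0,"claw":0},{"x":0,"y":0,"z":-0.65,"turn":0,"claw":0}])

```text
time_s: 45.27
tcp_pos: [0.4369, 0.2872, 0.2486]
tcp_rot: [[-1.0, -0.004, 0.009], [-0.004, 1.0, 0.006], [-0.009, 0.006, -1.0]]
wrist_force: [0.9, 0.6, 0.2]
width: 0.0006
finger_force: 0.0
```

```bash
python3 - <<'E'
from h import *
a=grab("scene");b=grab("side")
im=cv2.hconcat([cv2.resize(a["image"][90:310,120:390],(460,375),interpolation=2),cv2.resize(b["image"][100:330,120:330],(342,375),interpolation=2)])[:,:800]
cv2.imwrite("pics/c7.png",im[:,:,::-1])
E
```

```text
(no output)
```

View pics/c7.png

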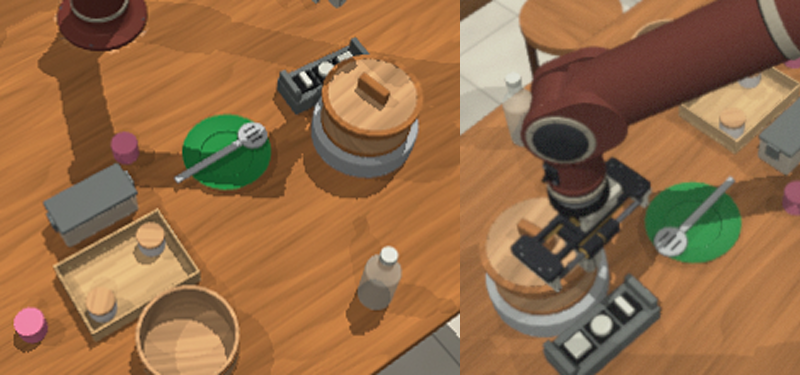

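All in place: spoon centred on the plate (226,152), lid on the tier (372,95), only the two jars left in the crate, and the keys back up.

```bash
python3 -c "
from cell import hand_in
print(hand_in())"
```

```text
the job is handed in; nothing more can be done
None
```

I handed the job in at about 45 s: the spoon is on the green plate (re-centred once after it was knocked aside), the three custard cups stand in the tier under the lid, the jars are still in the crate, and the keys were pressed round, square, bar, round; the judge's result was not shown.

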